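# Release a sample cell from its clamp stand and set it on the balance

### The arm

A 6-joint arm with a two-finger parallel gripper is mounted at the origin on the work surface. World frame = base frame: x ahead of the robot, y to its left, z up, the work surface at z = 0. Lengths are in m, angles in degrees, forces in N, time in s.
With the tool pointing down it reaches from about 0.25 to 0.725 m from the base axis. Payload 9.7 kg.
Tool frame: the origin (TCP) lies on the centre line of the jaws, within the pads' length; the fingertips stand 17 mm ahead of it and the grasp point (between the pads) lies 2 mm behind it (bot.nose_length is the distance from the TCP to the fingertips, in m); x points along the fingers, y is the direction in which the jaws open and shut, and the axes are right-handed (so a half turn about x gives the same grasp; the last joint's range is limited). The gripper opens to 85 mm and grips with 20 to 120 N. Pads are 22 mm wide; open, the fingers measure 114 mm over their backs; the gripper's body (76 mm by 85 mm) begins 54 mm behind the grasp point. The pads swing forward as they close: fully open they stand 13 mm farther back than shut.
Start: joints at [-77.177, 4.979, 10.078, 95.1, 0, 90], TCP at [0.122, -0.536, 0.225] pointing down, gripper open.
Joint ranges: [-179.16, 179.16], [-48.56, 103.87], [-65.8, 70.77], [-126.05, 130.52], [-82.76, 87.17], [-180, 180]. Speed limits (degrees/s): [127.2, 127.2, 147.25, 180, 180, 180].

### API

Orientations are given as [roll, pitch, yaw] about the fixed x, y, z axes, in that order (R = Rz(yaw) Ry(pitch) Rx(roll)).
In Python, from workcell import bot, viewer, ticket gives the robot as it stands.
- The arm moves only by the tool jog_arm, never from a script. Its argument "deltas" is a list of rows, each an object of numbers: "fingers": the opening, from 0 (shut) to 1 (fully open); "x", "y", "z": the shift along the world's x, y, z in mm; "twist": the turn about the world's z in degrees. A call has 1 to 10 rows; each row is the pose to reach, as a shift and turn from the pose measured when the call began; what a row does not reach only later rows make up. A row lasts 1/10 s, in which the tool goes at most 50 mm and 8.59 degrees, less where a joint would pass 70% of its speed; a pose out of reach is approached as far as the arm can. A call with a gripper value outside its range is refused whole. The fingers move at their own pace and stop on an object; "grip_force" is the grip in N (left out, the last holds). Time passes only in rows, so rows that repeat a pose let the fingers close. It gives the time, the measured TCP pose, the force and the opening at its end, in the units of the state.
- bot.get_obs(): the state, without advancing time (a new reading comes with each control period).
- viewer.camera(name): name is "scene" or "top" or "wrist"; returns a dict with "image" (384x512x3 uint8, red, green, blue), "fovy" (degrees; the focal length in pixels is half the picture's height over the tangent of half this angle, whatever the lens; pixels are square), "cx", "cy" (the principal point, pixels), "D" ([k1, k2, p1, p2, k3] as OpenCV has them; the pictures are not rectified), "world_to_cam" (4x4, takes a point from world to camera coordinates); the wrist camera has in their place "tool_from_camera" (4x4, takes a point from camera to tool coordinates, whose origin is the TCP and whose axes are the tool frame's). Camera axes: x right, y down, z forward; pixel columns grow to the right and rows downward; lengths in m; the calibration is good to about 2 mm. A picture is of the moment at which its call begins: read the wrist's pose just before it. There is no depth.
- ticket.job_done(): hands the job in, once; it reports no verdict.
The state is a dict: "time": time; "q": joint angles; "qd": joint speeds; "joint_efforts": joint torques, N m; "ee_pos": TCP position; "tcp_rot": TCP orientation; "wrist_force": force on the tool from outside, world axes, zero at the start; "torque": the same for the moment, N m; "opening": finger opening in m.
Only numpy, scipy, OpenCV 4.12 (cv2) and the standard library are available. Lean on these libraries where they do the work, as an engineer would, in place of code of your own. Each camera call takes 0.05 s, during which the arm holds its last target.

### The job

Weigh the grey sample cell that is clamped in the stand: swing the hold-down bar up past upright, slide the freed cell out of the channel towards the open front until it is clear of the lips, and set it gently, upright, in the middle of the balance pan. Then swing the hold-down bar fully down again on the empty stand. Keep the cell level throughout and leave everything else on the bench where it is.

Things in the scene. Friction and masses are not known exactly. Their poses are not given: they have to be found in the camera images.
- stand: fixed clamp stand: base plate 260 x 120 mm carrying a steel channel with a hold-down bar across it. Origin: at bench height, mid-width of the channel. Own x runs along the channel from its open front (base ends at x = -150 mm, towards the robot) to the back stop (x = +100 mm); z up. Channel floor 12 mm above the bench, rails 82 mm apart (x = -60 to +110), 23 mm above the bench
- lip_front (a point): mid-width of the channel at the front end of its two lips (stand's x = +30 mm, 31 mm above the bench = lip tops). From here back to x = +100 mm the lips (64 mm apart, 8 mm thick) overhang the cell's foot flange, so there the cell can slide but not be lifted; the cell's rear end must come forward (-x) of this point: a slide of 70 mm or more. Nothing stops it sliding further
- hold_bar (a joint): bar angle, rad: 0 = down, level, lying in the cell's notch; 1.57 = upright; end stop 1.9, leaning back. Hinge axis along the stand's x; the free end rises and swings over to the stand's +y. Stiff hinge: takes about 3 N at the free end and stays wherever left. Steel bar 24 mm wide (centred on stand's x = +78 mm), 12 mm thick, 52 to 64 mm above the bench when down
- bar_grip (a point): grip point on the bar's handle: a level round rod 14 mm thick at the bar's free end, 210 mm from and parallel to the hinge axis, sticking out 70 mm from the bar's side to the stand's front; this point is 41 mm from the bar's side. Bar down: stand's x = +25, y = -105 mm, 58 mm above the bench, only bench beneath. Fingers pinching it from above can stay pointing down: the rod turns between them
- hinge_point (a point): the point on the hinge axis that bar_grip circles at 210 mm radius (stand's x = +25, y = +105 mm, 58 mm above the bench); nothing to grasp. A rest post 52 mm high stands under the bar at stand's y = -78 mm. Swung up, bar and rod reach 275 mm above the bench beside the channel: carry the cell over or around them
- cell_center (a point): centre, half-way up, of the sample cell, a loose grey plastic block in the channel, 0.35 to 0.7 kg, 120 mm long (own x, along the channel), 100 mm high in all. Foot flange 120 x 76 x 8 mm; body 56 mm wide, 50 mm high, with a notch 36 mm wide, 12 mm deep across its top (x = +20 to +56) for the bar. Starts at stand's x = +36 to +40 mm
- cell_ridge (a point): centre of the cell's grip ridge, 25 mm above cell_center: an upright wall across the middle of the cell's top, 16 mm thick (cell's x), 50 mm long (cell's y), 50 mm high, from 50 to 100 mm above the cell's underside; the best place to grasp, from above
- pan_center (a point): centre of the top face of the balance's flat steel pan, 170 x 150 mm (x, y), 68 mm above the bench. The balance is a fixed white instrument 250 x 190 mm with a dark display at its front (-x); the pan does not move
- beaker: bystander, to be left alone: a clear open beaker, 64 mm across, 85 mm high; origin under its centre
- collar: bystander, to be left alone: a short grey tube offcut standing on end, 76 mm across, 55 mm high; origin under its centre
- jar: bystander, to be left alone: a closed white jar, 70 mm across, 90 mm high; origin under its centre
- round_cell: bystander, to be left alone: a round aluminium test cell on a 90 mm disc foot, 110 mm high; origin under its centre
- wrench: bystander, to be left alone: a 170 mm steel wrench lying flat
- screwdriver: bystander, to be left alone: a 190 mm screwdriver lying flat
- end_cap: bystander, to be left alone: a flat white disc, 90 mm across, 22 mm high; origin under its centre
Not all that is in view belongs to the job. Leave any purple look-alike of the part that bears cell_center alone.

How it is judged:
By the outcome, as a careful person would: the job done as asked, in the order asked, and still so for the second after the job is handed in, with the robot touching nothing.
It also fails if it takes over 72 s, if anything falls off the work surface, if the arm or the gripper's body presses on something with over 40 N, if the wrist force passes 120 N, or if a joint passes its speed limit or range.

## Working session

There is one attempt and no reset: what is moved stays moved. The work goes in short steps, Python scripts to look and compute and a tool call to move; the robot and the scene stay as the last step left them, time stands still between calls to the robot, and variables do not carry over. Pictures are saved under pics/ and viewed, and the job is handed in when it is done.

Besides the shell and the picture viewer there is one more tool, called after "Call:" as name(argument=value, ...), one argument or row to a line, values as JSON. jog_arm: Moves the arm, as the interface text tells. Its arguments: {"type":"object","properties":{"deltas":{"type":"array"},"grip_force":{"type":"number"}},"required":["deltas"]}

```bash
ls; mkdir -p pics
python3 - <<'E'
from workcell import bot, viewer, ticket
import cv2
o=bot.get_obs(); print(o)
for n in ("scene","top","wrist"):
    c=viewer.camera(n); cv2.imwrite(f"pics/{n}0.png",c["image"][:,:,::-1])
    print(n,{k:v for k,v in c.items() if k!="image"})
print(bot.nose_length)
E
```

```text
pics
{'time': 0.0, 'q': array([-7.71794282e+01,  5.00956241e+00,  1.00330708e+01,  9.50993173e+01,
       -9.54987108e-04,  8.99995019e+01]), 'qd': array([ 0.06135417,  0.0336258 ,  0.02276374, -0.01653565,  0.01896476,
        0.00483602]), 'joint_efforts': array([-7.01166337e-04, -5.20381951e+01,  4.64807332e+01,  1.60943315e-02,
        6.80765243e-05,  4.08468054e-05]), 'ee_pos': array([ 0.12198495, -0.53604972,  0.22458544]), 'tcp_rot': array([-89.2787644 ,  89.92418513, 103.54230615]), 'wrist_force': array([ 0.27685568, -0.62984617,  0.24080259]), 'torque': array([-0.06324565,  0.03805357,  0.02413733]), 'opening': 0.08551250016030414}
scene {'fovy': 44.69580664562424, 'cx': 254.271229365852, 'cy': 193.23266122791335, 'D': array([0.0153228, 0.       , 0.       , 0.       , 0.       ]), 'world_to_cam': array([[ 3.48676973e-03,  9.99990799e-01, -2.49887562e-03,
         2.04808530e-02],
       [ 6.08132499e-01, -4.10412552e-03, -7.93824930e-01,
        -2.27637771e-01],
       [-7.93827882e-01,  1.24823726e-03, -6.08141214e-01,
         1.99880603e+00],
       [ 0.00000000e+00,  
[... 409 characters left out ...]
   [ 1.48292464e-01,  4.90293368e-03, -9.88931396e-01,
         1.20101153e+00],
       [ 0.00000000e+00,  0.00000000e+00,  0.00000000e+00,
         1.00000000e+00]])}
wrist {'fovy': 69.35737785953074, 'cx': 257.29514719832815, 'cy': 189.65477070159812, 'D': array([-0.01009898,  0.        ,  0.        ,  0.        ,  0.        ]), 'tool_from_camera': array([[-9.07054578e-04, -3.16254209e-01,  9.48674050e-01,
        -1.49761781e-01],
       [ 9.99998988e-01, -1.32691140e-03,  5.13782732e-04,
        -5.13000553e-04],
       [ 1.09632046e-03,  9.48673556e-01,  3.16255092e-01,
        -8.21923958e-02],
       [ 0.00000000e+00,  0.00000000e+00,  0.00000000e+00,
         1.00000000e+00]])}
0.017
```

View pics/scene0.png

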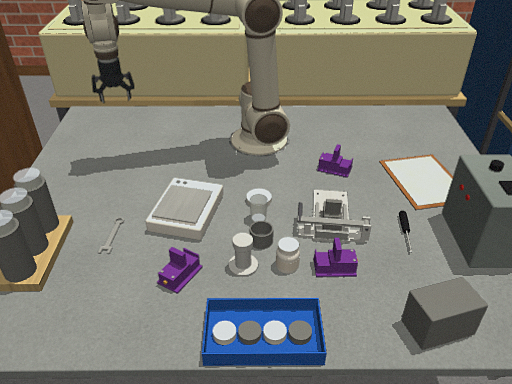

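View pics/top0.png

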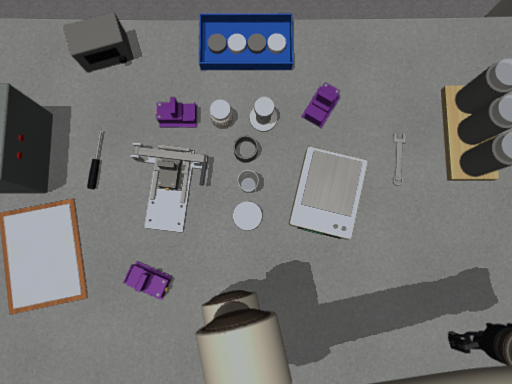

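View pics/wrist0.png

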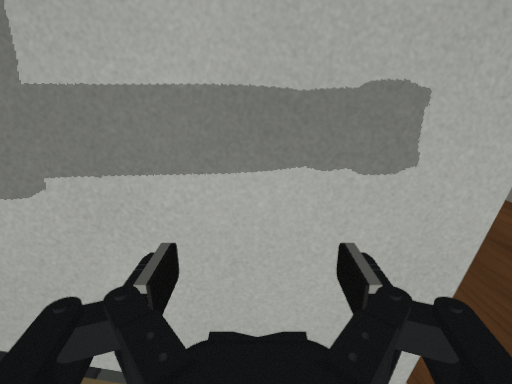

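Run:
```python
import cv2
t=cv2.imread("pics/top0.png")
cv2.imwrite("pics/topA.png",cv2.resize(t[130:245,115:225],None,fx=5,fy=5,interpolation=cv2.INTER_CUBIC))
cv2.imwrite("pics/topB.png",cv2.resize(t[140:245,280:380],None,fx=5,fy=5,interpolation=cv2.INTER_CUBIC))
t=cv2.imread("pics/scene0.png")
cv2.imwrite("pics/scA.png",cv2.resize(t[180:260,285:385],None,fx=7,fy=7,interpolation=cv2.INTER_CUBIC))
```

```text
(no output)
```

View pics/topA.png

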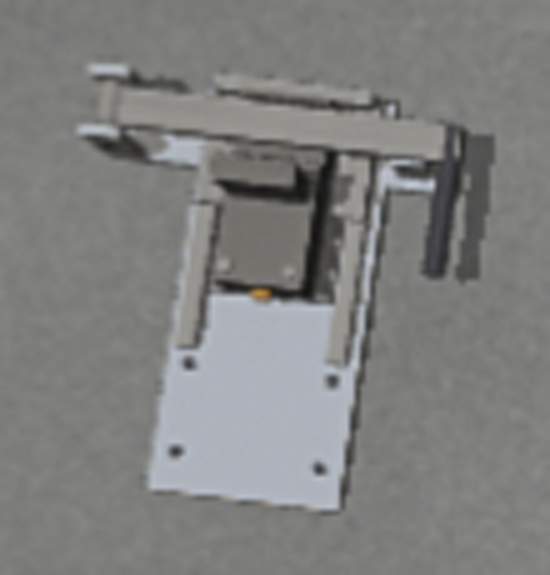

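View pics/topB.png

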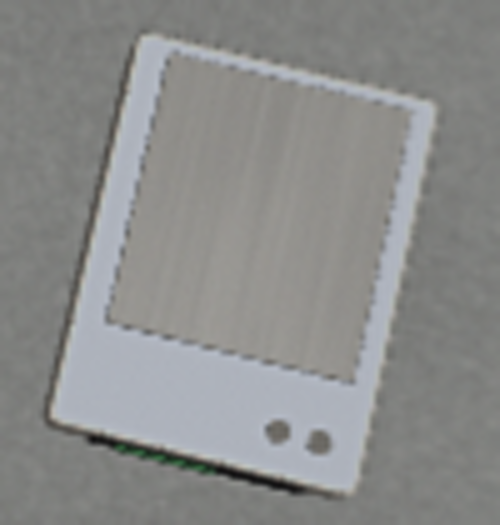

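View pics/scA.png

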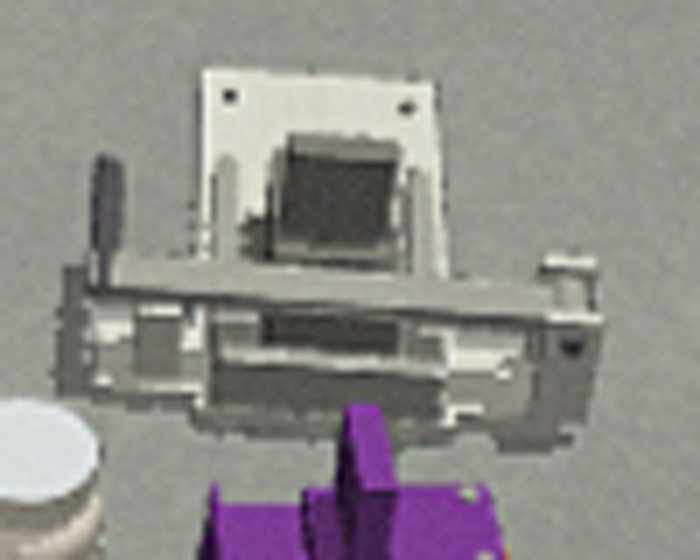

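```bash
cat > h.py <<'E'
import numpy as np, cv2
from workcell import bot, viewer, ticket
from scipy.optimize import least_squares
def cam(n):
    o=bot.get_obs(); c=viewer.camera(n); return setup(c,o)
def setup(c,o=None):
    f=192/np.tan(np.radians(c["fovy"]/2)); c["K"]=np.array([[f,0,c["cx"]],[0,f,c["cy"]],[0,0,1.]])
    if "world_to_cam" not in c:
        from scipy.spatial.transform import Rotation as R
        T=np.eye(4); T[:3,:3]=R.from_euler("xyz",o["tcp_rot"],degrees=True).as_matrix(); T[:3,3]=o["ee_pos"]
        c["world_to_cam"]=np.linalg.inv(T@c["tool_from_camera"])
    return c
def proj(c,P):
    W=c["world_to_cam"]; return cv2.projectPoints(np.atleast_2d(np.array(P,float)),cv2.Rodrigues(W[:3,:3])[0],W[:3,3],c["K"],c["D"])[0][:,0]
def ray(c,uv,z):
    p=cv2.undistortPoints(np.array([[uv]],float),c["K"],c["D"])[0,0]; W=c["world_to_cam"]; R=W[:3,:3]
    d=R.T@np.array([p[0],p[1],1]); o=-R.T@W[:3,3]; return o+d*(z-o[2])/d[2]
def st(p,L):
    x,y,a=p; L=np.atleast_2d(np.array(L,float)); c,s=np.cos(a),np.sin(a)
    return np.c_[x+c*L[:,0]-s*L[:,1],y+s*L[:,0]+c*L[:,1],L[:,2]]
def save(c,name,box=None,s=1,pts=None):
    im=c["image"][:,:,::-1].copy()
    x0=y0=0
    if box: x0,y0,x1,y1=box; im=im[y0:y1,x0:x1]
    im=cv2.resize(im,None,fx=s,fy=s,interpolation=cv2.INTER_CUBIC)
    if pts is not None:
        for u in pts: cv2.circle(im,(int((u[0]-x0+.5)*s),int((u[1]-y0+.5)*s)),3,(0,0,255),1)
    cv2.imwrite(f"pics/{name}.png",im)
E
python3 - <<'E'
from h import *
T=cam("top");S=cam("scene")
def up(c,s,o): return [(c[0]+.5)/s-.5+o[0],(c[1]+.5)/s-.5+o[1]]
A=lambda *c: up(c,5,(115,130)); B=lambda *c: up(c,5,(280,140)); C=lambda *c: up(c,7,(285,180))
L=[(-.15,.06,.012),(-.15,-.06,.012),(-.004,-.105,.058)]
m=[A(148,488),A(340,510),A(434,277)]; Ls=L; ms=[C(437,82),C(203,68),C(107,155)]
r=least_squares(lambda p: np.r_[(proj(T,st(p,L))-m).ravel(),(proj(S,st(p,Ls))-ms).ravel()],[.55,.15,0])
p=r.x; print("stand",p,np.degrees(p[2]),r.fun.round(1))
np.save("stand.npy",p)
pan=[B(167,48),B(412,108),B(354,383),B(106,320)]
Lp=[(.085,.075,.068),(.085,-.075,.068),(-.085,-.075,.068),(-.085,.075,.068)]
q=least_squares(lambda p:(proj(T,st(p,Lp))-pan).ravel(),[.5,-.15,0]); print("pan",q.x,np.degrees(q.x[2]),q.fun.round(1)); np.save("pan.npy",q.x)
F=[(-.15,.06,.012),(-.15,-.06,.012),(.066,-.105,.064),(.09,-.105,.064),(.066,.105,.064),(.09,.105,.064),(-.004,-.105,.058),(.025,-.105,.058),(.066,-.105,.058),(-.06,.041,.023),(-.06,-.041,.023)]
F+=[(.038+a,b,.062) for a in(-.06,) for b in(-.028,.028)]+[(.038+a,b,.112) for a in (-.008,.008) for b in(-.025,.025)]
save(T,"fitA",(115,130,225,245),5,proj(T,st(p,F)))
save(S,"fitS",(285,180,385,260),7,proj(S,st(p,F)))
save(S,"fitSp",(140,170,240,250),7,proj(S,st(q.x,Lp)))
for n,P in dict(bar_grip=(.025,-.105,.058),hinge=(.025,.105,.058),lip=(.03,0,.031),ridge=(.038,0,.087)).items(): print(n,st(p,P).round(4))
E
```

```text
stand [ 0.52189839  0.23381578 -0.12625423] -7.233834633639281 [-0.6 -0.  -0.4  0.5  0.3  0.  -0.4  0.  -0.3 -0.4 -0.1  1.3]
pan [ 0.5112104  -0.25920553 -0.2435712 ] -13.955601857748109 [ 0.2  0.3  0.1 -0.1 -0.1 -0.3 -0.2  0.1]
bar_grip [[0.5335 0.1265 0.058 ]]
hinge [[0.5599 0.3348 0.058 ]]
lip [[0.5517 0.23   0.031 ]]
ridge [[0.5596 0.229  0.087 ]]
```

View pics/fitA.png

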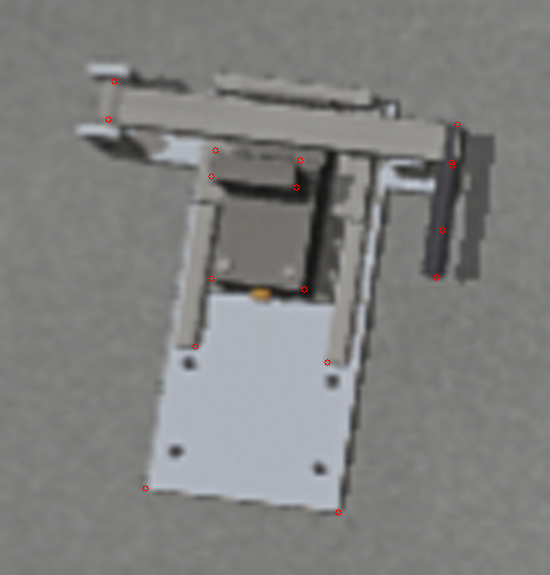

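View pics/fitS.png

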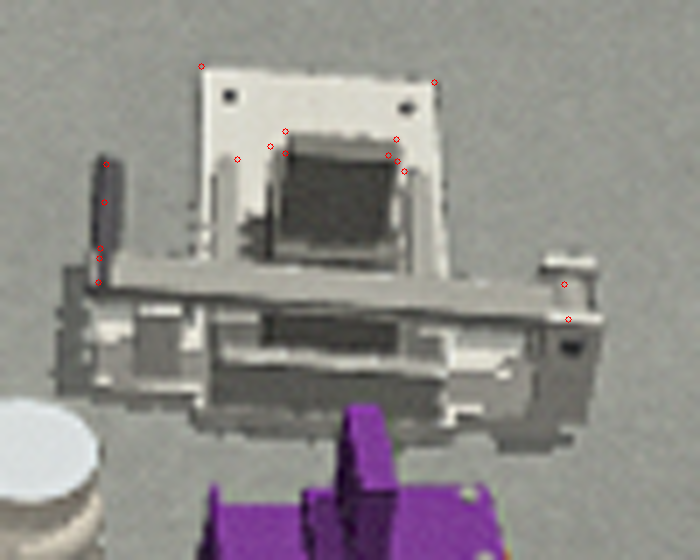

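View pics/fitSp.png

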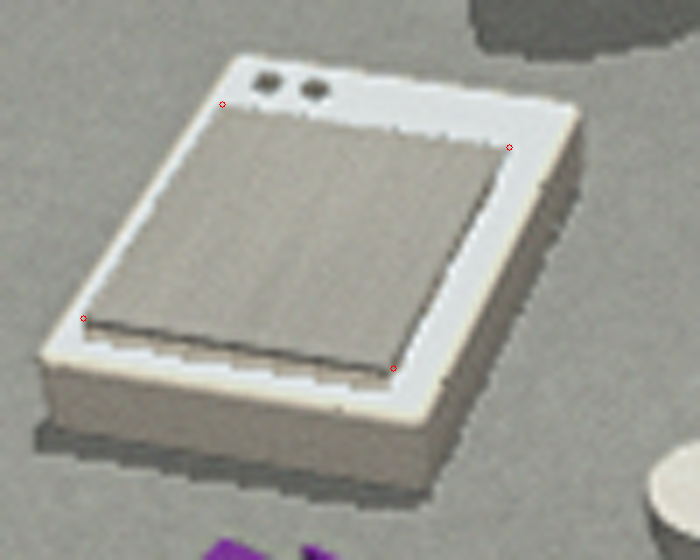

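```bash
cat >> h.py <<'E'
def tooly(o):
    from scipy.spatial.transform import Rotation as R
    M=R.from_euler("xyz",o["tcp_rot"],degrees=True).as_matrix()
    return M
def go(target,ydir):
    """print delta to a TCP target (m) and twist so the jaw axis is along ydir deg (mod 180)"""
    o=bot.get_obs(); M=tooly(o); a=np.degrees(np.arctan2(M[1,1],M[0,1]))
    d=(np.array(target)-o["ee_pos"])*1000; t=(ydir-a+90)%180-90
    print("t",o["time"],"pos",o["ee_pos"].round(4),"F",o["wrist_force"].round(1),"jaw",a.round(2),"tilt",M[:,0].round(3),"q",o["q"].round(1),"op",round(o["opening"],4)); print("delta mm",d.round(1),"twist",t.round(2))
E
python3 - <<'E'
from h import *
p=np.load("stand.npy"); q=np.load("pan.npy")
go(st(p,(.025,-.105,.056))[0],np.degrees(p[2])+90)
go(st(p,(.038,0,.085))[0],np.degrees(p[2]))
E
```

```text
t 0.25 pos [ 0.1221 -0.5362  0.2249] F [ 0.9 -0.7  0.5] jaw -77.18 tilt [-0.     0.001 -1.   ] q [-77.2   5.   10.1  95.1   0.   90. ] op 0.0854
delta mm [ 411.4  662.7 -168.9] twist -20.06
t 0.25 pos [ 0.1221 -0.5362  0.2249] F [ 0.9 -0.7  0.5] jaw -77.18 tilt [-0.     0.001 -1.   ] q [-77.2   5.   10.1  95.1   0.   90. ] op 0.0854
delta mm [ 437.5  765.2 -139.9] twist 69.94
```

Call:
jog_arm(
  deltas=[
    {"x": 20, "y": 33, "z": 0, "twist": 8},
    {"x": 41, "y": 66, "z": 0, "twist": 16},
    {"x": 62, "y": 99, "twist": 24, "z": 0},
    {"x": 82, "y": 132, "twist": 32, "z": 0},
    {"x": 103, "y": 166, "twist": 40, "z": 0},
    {"x": 123, "y": 199, "twist": 48, "z": 0},
    {"x": 144, "y": 232, "twist": 56, "z": 0},
    {"x": 164, "y": 265, "twist": 64, "z": 0},
    {"x": 185, "y": 298, "twist": 72, "z": 0},
    {"x": 205, "y": 331, "twist": 80, "z": 0},
  ],
)

```text
validation failed for argument at $.de...
```

Run:
```python
from h import *
p=np.load("stand.npy")
go(st(p,(.025,-.105,.056))[0],np.degrees(p[2])+90)
```

```text
t 0.25 pos [ 0.1221 -0.5362  0.2249] F [ 0.9 -0.7  0.5] jaw -77.18 tilt [-0.     0.001 -1.   ] q [-77.2   5.   10.1  95.1   0.   90. ] op 0.0854
delta mm [ 411.4  662.7 -168.9] twist -20.06
```

Call:
jog_arm(
  deltas=[
    {"x": 20, "y": 33, "z": 0, "twist": 8, "fingers": 1},
  ],
)

```text
time: 0.35
ee_pos: [0.141, -0.5047, 0.2235]
tcp_rot: [-76.6, 89.9, 124.1]
wrist_force: [0.2, 0.9, 0.2]
opening: 0.0855
```

Call:
jog_arm(
  deltas=[
    {"x": 20, "y": 33, "z": 0, "twist": 8, "fingers": 1},
    {"x": 41, "y": 66, "z": 0, "twist": 16, "fingers": 1},
    {"x": 62, "y": 99, "z": 0, "twist": 24, "fingers": 1},
    {"x": 82, "y": 132, "z": 0, "twist": 32, "fingers": 1},
    {"x": 103, "y": 166, "z": 0, "twist": 40, "fingers": 1},
    {"x": 123, "y": 199, "z": 0, "twist": 48, "fingers": 1},
    {"x": 144, "y": 232, "z": 0, "twist": 56, "fingers": 1},
    {"x": 164, "y": 265, "z": 0, "twist": 64, "fingers": 1},
    {"x": 185, "y": 298, "z": 0, "twist": 72, "fingers": 1},
    {"x": 205, "y": 331, "z": 0, "twist": 80, "fingers": 1},
  ],
)

```text
time: 1.35
ee_pos: [0.3466, -0.1722, 0.2236]
tcp_rot: [-61.5, 89.9, -140.4]
wrist_force: [0.3, -0.9, 0.8]
opening: 0.0857
```

Run:
```python
from h import *
p=np.load("stand.npy")
go(st(p,(.025,-.105,.056))[0],np.degrees(p[2])+90)
```

```text
t 1.35 pos [ 0.3466 -0.1722  0.2236] F [ 0.3 -0.9  0.8] jaw 11.05 tilt [-0.001 -0.001 -1.   ] q [-26.4 -17.1 -10.3  96.9  -0.1  52.6] op 0.0857
delta mm [ 186.9  298.7 -167.6] twist 71.72
```

Call:
jog_arm(
  deltas=[
    {"x": 21, "y": 33, "z": 0, "twist": 8, "fingers": 1},
    {"x": 42, "y": 66, "z": 0, "twist": 16, "fingers": 1},
    {"x": 62, "y": 100, "z": 0, "twist": 24, "fingers": 1},
    {"x": 83, "y": 133, "z": 0, "twist": 32, "fingers": 1},
    {"x": 104, "y": 166, "z": 0, "twist": 40, "fingers": 1},
    {"x": 125, "y": 199, "z": 0, "twist": 48, "fingers": 1},
    {"x": 145, "y": 232, "z": 0, "twist": 56, "fingers": 1},
    {"x": 166, "y": 265, "z": 0, "twist": 64, "fingers": 1},
    {"x": 187, "y": 299, "z": -20, "twist": 71.7, "fingers": 0.6},
    {"x": 187, "y": 299, "z": -50, "twist": 71.7, "fingers": 0.6},
  ],
)

```text
time: 2.35
ee_pos: [0.5358, 0.1304, 0.1731]
tcp_rot: [-0.3, 89.8, -7.2]
wrist_force: [-0.8, -1.3, -0.2]
opening: 0.0589
```

Run:
```python
from h import *
p=np.load("stand.npy")
W=cam("wrist")
F=[(-.004,-.105,.058),(.025,-.105,.058),(.066,-.105,.058),(.066,-.105,.064),(.09,-.105,.064),(-.06,.041,.023),(-.06,-.041,.023),(.03,0,.087)]
save(W,"w1",None,1.5,proj(W,st(p,F)))
go(st(p,(.025,-.105,.056))[0],np.degrees(p[2])+90)
```

```text
t 2.4 pos [0.5329 0.1284 0.1671] F [ 1.7  0.1 -5.1] jaw 82.95 tilt [-0.006 -0.003 -1.   ] q [13.6  4.3  2.9 89.  -0.1 20.6] op 0.0523
delta mm [   0.6   -1.9 -111.1] twist -0.19
```

View pics/w1.png

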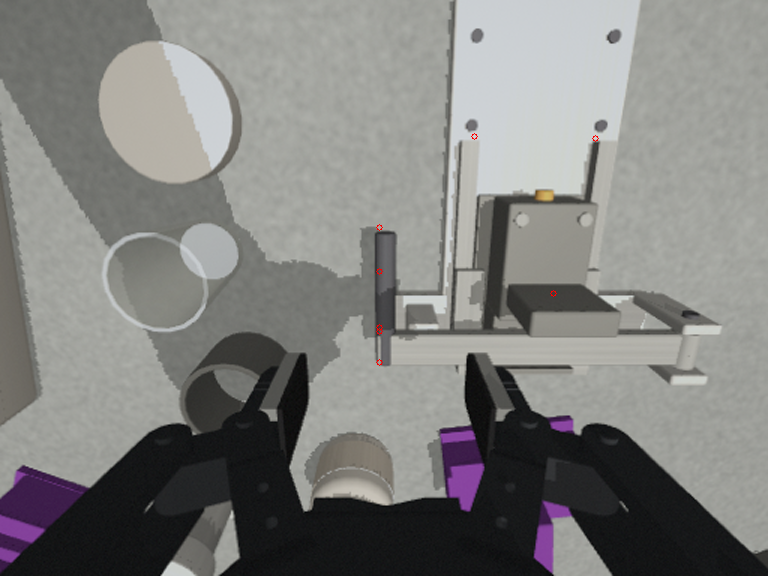

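Call:
jog_arm(
  deltas=[
    {"x": 0, "y": 0, "z": -20, "twist": 0, "fingers": 0.6},
    {"x": 0, "y": 0, "z": -20, "twist": 0, "fingers": 0.6},
    {"x": 0, "y": 0, "z": -20, "twist": 0, "fingers": 0.6},
  ],
)

```text
time: 2.7
ee_pos: [0.5326, 0.128, 0.1479]
tcp_rot: [-146.1, 89.6, -153.2]
wrist_force: [0.7, -0.9, 1.5]
opening: 0.0513
```

Run:
```python
from h import *
p=np.load("stand.npy")
W=cam("wrist")
F=[(-.004,-.105,.058),(.025,-.105,.058),(.066,-.105,.058),(.066,-.105,.064),(.09,-.105,.064),(-.06,.041,.023),(-.06,-.041,.023),(.03,0,.087)]
save(W,"w2",None,1.5,proj(W,st(p,F)))
go(st(p,(.025,-.105,.056))[0],np.degrees(p[2])+90)
```

```text
t 2.75 pos [0.5331 0.1281 0.1486] F [-0.1 -0.3  0.5] jaw 82.91 tilt [-0.004 -0.003 -1.   ] q [13.6  4.1  0.7 86.8 -0.1 20.6] op 0.0511
delta mm [  0.4  -1.6 -92.6] twist -0.14
```

View pics/w2.png

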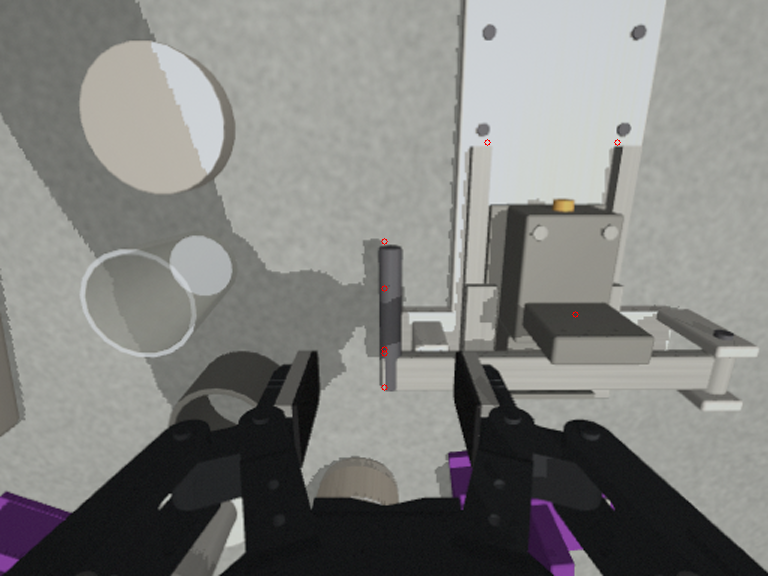

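Call:
jog_arm(
  deltas=[
    {"x": 0, "y": 1, "z": -20, "twist": 0, "fingers": 0.6},
    {"x": 0, "y": 2, "z": -40, "twist": 0, "fingers": 0.6},
    {"x": 0, "y": 2, "z": -60, "twist": 0, "fingers": 0.6},
    {"x": 0, "y": 2, "z": -70, "twist": 0, "fingers": 0.6},
    {"x": 0, "y": 2, "z": -70, "twist": 0, "fingers": 0.5},
    {"x": 0, "y": 2, "z": -70, "twist": 0, "fingers": 0.5},
  ],
)

```text
time: 3.35
ee_pos: [0.5336, 0.13, 0.0801]
tcp_rot: [-134.9, 89.8, -142.0]
wrist_force: [-0.3, 0.2, 0.6]
opening: 0.043
```

Run:
```python
from h import *
p=np.load("stand.npy")
W=cam("wrist")
F=[(-.004,-.105,.058),(.025,-.105,.058),(.066,-.105,.058),(.066,-.105,.064),(.09,-.105,.064),(-.06,.041,.023),(-.06,-.041,.023),(.03,0,.087)]
save(W,"w3",None,1.5,proj(W,st(p,F)))
go(st(p,(.025,-.105,.056))[0],np.degrees(p[2])+90)
```

```text
t 3.4 pos [0.5338 0.1301 0.0803] F [-0.9 -0.   0. ] jaw 82.9 tilt [-0.002 -0.002 -1.   ] q [13.7  4.7 -6.3 79.2 -0.1 20.9] op 0.0426
delta mm [ -0.3  -3.6 -24.3] twist -0.13
```

View pics/w3.png

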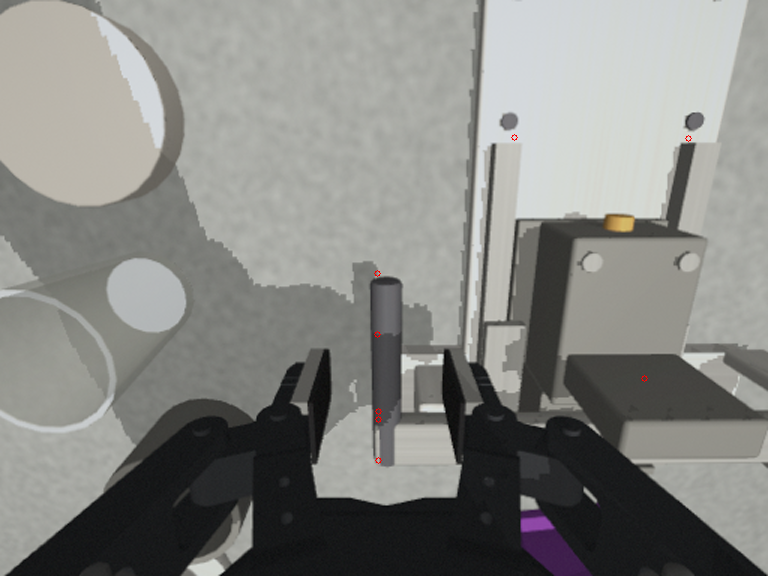

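Call:
jog_arm(
  deltas=[
    {"x": 1, "y": 0, "z": -12, "twist": 0, "fingers": 0.5},
    {"x": 2, "y": 0, "z": -24, "twist": 0, "fingers": 0.5},
    {"x": 2, "y": 0, "z": -24, "twist": 0, "fingers": 0.3},
    {"x": 2, "y": 0, "z": -24, "twist": 0, "fingers": 0.1},
    {"x": 2, "y": 0, "z": -24, "twist": 0, "fingers": 0},
    {"x": 2, "y": 0, "z": -24, "twist": 0, "fingers": 0},
    {"x": 2, "y": 0, "z": -24, "twist": 0, "fingers": 0},
  ],
  grip_force=40,
)

```text
time: 4.1
ee_pos: [0.5371, 0.1303, 0.0587]
tcp_rot: [-39.3, 89.9, -46.4]
wrist_force: [-1.3, -1.3, 11.5]
opening: -0.0
```

Run:
```python
from h import *
p=np.load("stand.npy"); p[0]+=.0025;p[1]+=.0035; np.save("stand2.npy",p)
go(st(p,(.025,-.105,.056))[0],np.degrees(p[2])+90)
o=bot.get_obs()
yh=st((0,0,p[2]),(0,1,0))[0]
for k in range(1,21):
    t=k*1.78/20
    d=yh*(.21*(1-np.cos(t)))*1000; print(k,round(t,2),d[:2].round(1),round(210*np.sin(t),1))
```

```text
t 4.1 pos [0.5371 0.1303 0.0587] F [-1.3 -1.3 11.5] jaw 82.89 tilt [ 0.001 -0.001 -1.   ] q [13.7  5.3 -8.  76.6 -0.1 20.8] op -0.0
delta mm [-1.1 -0.3 -2.7] twist -0.12
1 0.09 [0.1 0.8] 18.7
2 0.18 [0.4 3.3] 37.2
3 0.27 [0.9 7.4] 55.4
4 0.36 [ 1.7 13.1] 73.2
5 0.45 [ 2.6 20.3] 90.4
6 0.53 [ 3.7 29. ] 106.9
7 0.62 [ 5.  39.1] 122.5
8 0.71 [ 6.4 50.6] 137.2
9 0.8 [ 8.  63.3] 150.8
10 0.89 [ 9.8 77.2] 163.2
11 0.98 [11.7 92.1] 174.3
12 1.07 [ 13.7 107.9] 184.0
13 1.16 [ 15.8 124.6] 192.3
14 1.25 [ 18.  141.8] 199.0
15 1.33 [ 20.3 159.7] 204.2
16 1.42 [ 22.6 177.9] 207.7
17 1.51 [ 24.9 196.3] 209.6
18 1.6 [ 27.3 214.8] 209.9
19 1.69 [ 29.6 233.3] 208.5
20 1.78 [ 31.9 251.6] 205.4
```

Run:
```python
from h import *
p=np.load("stand2.npy")
W=cam("wrist")
save(W,"w4",None,1.5,proj(W,st(p,[(.025,-.105,.058),(-.06,.041,.023),(-.06,-.041,.023)])))
S=cam("scene"); save(S,"s4",(270,150,400,250),6)
print(bot.get_obs()["opening"],bot.get_obs()["wrist_force"])
```

```text
6.800038612337111e-06 [-1.63604071 -0.69403162 11.76011274]
```

View pics/w4.png

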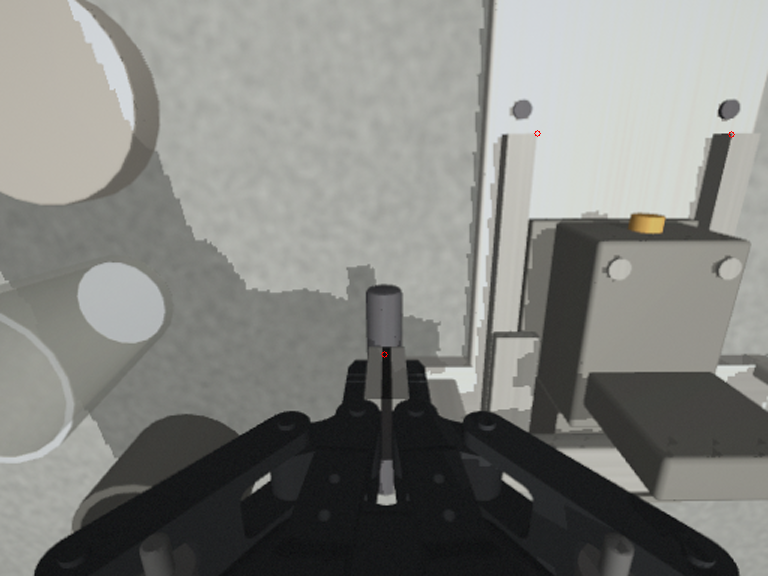

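View pics/s4.png

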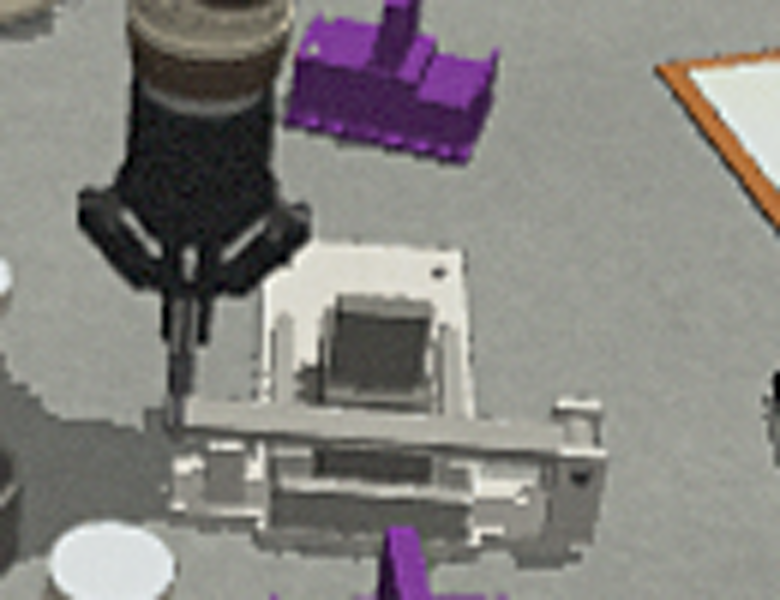

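Call:
jog_arm(
  deltas=[
    {"x": 0, "y": 0, "z": 15, "twist": 0, "fingers": 0},
    {"x": 0, "y": 0, "z": 25, "twist": 0, "fingers": 0.5},
    {"x": 0, "y": 0, "z": 25, "twist": 0, "fingers": 0.5},
    {"x": 0, "y": 0, "z": 25, "twist": 0, "fingers": 0.5},
    {"x": -1, "y": 0, "z": 10, "twist": 0, "fingers": 0.5},
    {"x": -1, "y": 0, "z": -5, "twist": 0, "fingers": 0.5},
    {"x": -1, "y": 0, "z": -5, "twist": 0, "fingers": 0.5},
    {"x": -1, "y": 0, "z": -5, "twist": 0, "fingers": 0.5},
    {"x": -1, "y": 0, "z": -5, "twist": 0, "fingers": 0.5},
  ],
)

```text
time: 5.1
ee_pos: [0.5361, 0.1303, 0.0538]
tcp_rot: [-38.2, 89.9, -45.3]
wrist_force: [0.6, 0.3, 1.5]
opening: 0.043
```

Run:
```python
from h import *
p=np.load("stand2.npy")
W=cam("wrist")
save(W,"w5",None,1.5,proj(W,st(p,[(.025,-.105,.058),(-.06,.041,.023),(-.06,-.041,.023)])))
go(st(p,(.025,-.105,.056))[0],np.degrees(p[2])+90)
```

```text
t 5.15 pos [0.5363 0.1304 0.0541] F [-0.1 -0.7  0.1] jaw 82.89 tilt [ 0.002 -0.001 -1.   ] q [13.7  5.3 -8.5 76.1 -0.1 20.8] op 0.0427
delta mm [-0.3 -0.4  1.9] twist -0.12
```

View pics/w5.png

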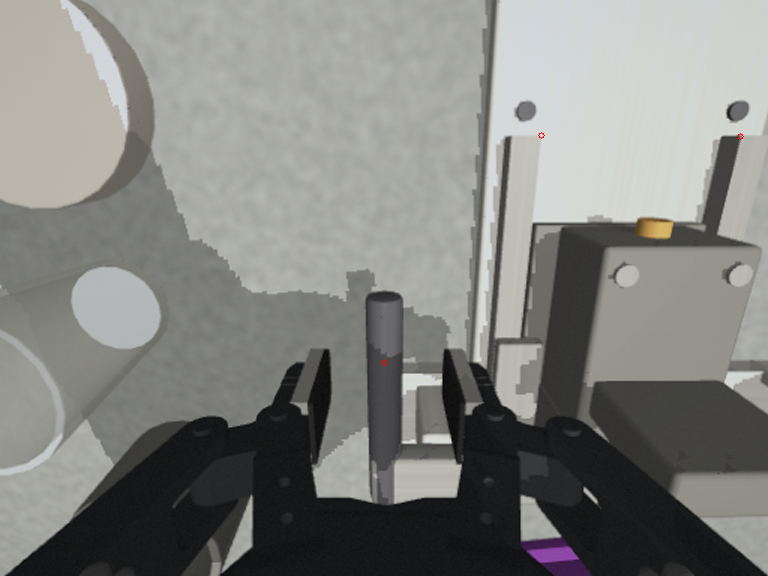

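Call:
jog_arm(
  deltas=[
    {"x": 0, "y": 0, "z": -3, "twist": 0, "fingers": 0.5},
    {"x": 0, "y": 0, "z": -3, "twist": 0, "fingers": 0.35},
    {"x": 0, "y": 0, "z": -2, "twist": 0, "fingers": 0.2},
    {"x": 0, "y": 0, "z": -1, "twist": 0, "fingers": 0.1},
    {"x": 0, "y": 0, "z": 0, "twist": 0, "fingers": 0.05},
    {"x": 0, "y": 0, "z": 0, "twist": 0, "fingers": 0.05},
    {"x": 0, "y": 0, "z": 0, "twist": 0, "fingers": 0.05},
  ],
  grip_force=40,
)

```text
time: 5.85
ee_pos: [0.5361, 0.1297, 0.054]
tcp_rot: [-53.0, 89.8, -60.1]
wrist_force: [0.2, -5.6, -2.5]
opening: 0.0112
```

Run:
```python
from h import *
p=np.load("stand2.npy")
W=cam("wrist")
save(W,"w6",None,1.5)
go(st(p,(.025,-.105,.056))[0],np.degrees(p[2])+90)
```

```text
t 5.9 pos [0.5361 0.1297 0.054 ] F [-0.4 -6.4 -1. ] jaw 82.86 tilt [ 0.002 -0.003 -1.   ] q [13.7  5.3 -8.5 76.1 -0.2 20.8] op 0.0112
delta mm [-0.2  0.3  2. ] twist -0.1
```

View pics/w6.png

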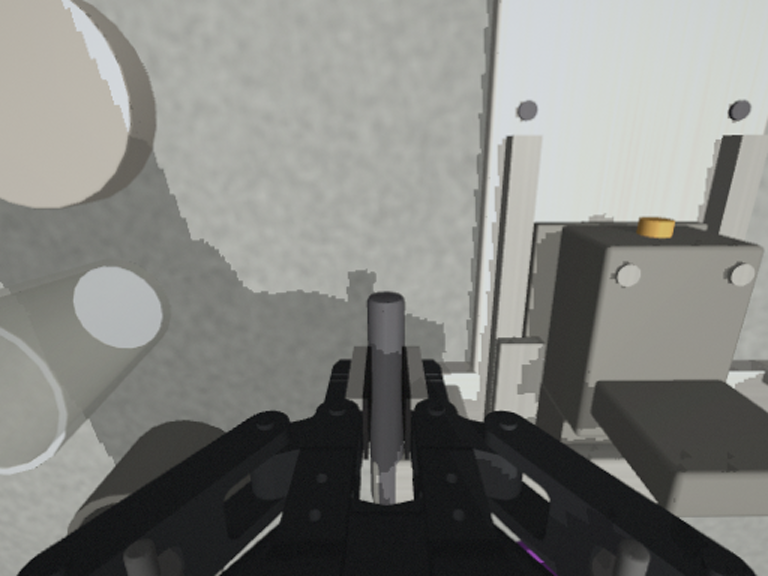

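Call:
jog_arm(
  deltas=[
    {"x": 0, "y": 1, "z": 19, "twist": 0, "fingers": 0.05},
    {"x": 0.4, "y": 3.3, "z": 37, "twist": 0, "fingers": 0.05},
    {"x": 1, "y": 7.4, "z": 55.4, "twist": 0, "fingers": 0.05},
    {"x": 1.7, "y": 13.1, "z": 73.2, "twist": 0, "fingers": 0.05},
    {"x": 2.6, "y": 20.3, "z": 90.4, "twist": 0, "fingers": 0.05},
    {"x": 3.7, "y": 29, "z": 106.9, "twist": 0, "fingers": 0.05},
    {"x": 5, "y": 39.1, "z": 122.5, "twist": 0, "fingers": 0.05},
    {"x": 6.4, "y": 50.6, "z": 137.2, "twist": 0, "fingers": 0.05},
    {"x": 6.4, "y": 50.6, "z": 137.2, "twist": 0, "fingers": 0.05},
    {"x": 6.4, "y": 50.6, "z": 137.2, "twist": 0, "fingers": 0.05},
  ],
)

```text
time: 6.9
ee_pos: [0.5426, 0.1804, 0.1909]
tcp_rot: [-47.8, 89.8, -54.9]
wrist_force: [0.7, -0.0, -0.1]
opening: 0.0043
```

```bash
cat >> h.py <<'E'
def arc(p,end,n):
    # circle centre from stand fit; tcp start ref (bar down) fixed
    s=np.array([.5361,.1297,.056]); yh=st((0,0,p[2]),(0,1,0))[0]
    o=bot.get_obs(); d=o["ee_pos"]-s
    th=np.arctan2(d[2],.21-d@yh); print("theta",th,"rad",np.hypot(d[2],.21-d@yh),"F",o["wrist_force"].round(1),"op",o["opening"],"t",o["time"])
    for t in np.linspace(th,end,n+1)[1:]:
        P=s+yh*.21*(1-np.cos(t))+np.array([0,0,.21*np.sin(t)]); print(round(t,2),((P-o["ee_pos"])*1000).round(1))
E
python3 - <<'E'
from h import *
p=np.load("stand2.npy"); arc(p,1.80,13)
T=cam("scene"); save(T,"s7",(270,130,400,250),6)
E
```

```text
theta 0.7040232557709893 rad 0.2084412430974883 F [ 0.7 -0.  -0.1] op 0.004318712367128257 t 6.9
0.79 [ 1.3 10.7 14. ]
0.87 [ 3.  23.7 25.9]
0.96 [ 4.7 37.6 36.7]
1.04 [ 6.6 52.4 46.3]
1.13 [ 8.6 67.9 54.6]
1.21 [10.6 84.1 61.5]
1.29 [ 12.7 100.7  67.1]
1.38 [ 14.9 117.8  71.2]
1.46 [ 17.1 135.2  73.9]
1.55 [ 19.3 152.7  75. ]
1.63 [ 21.6 170.2  74.7]
1.72 [ 23.8 187.7  72.9]
1.8 [ 26.  205.   69.6]
```

View pics/s7.png

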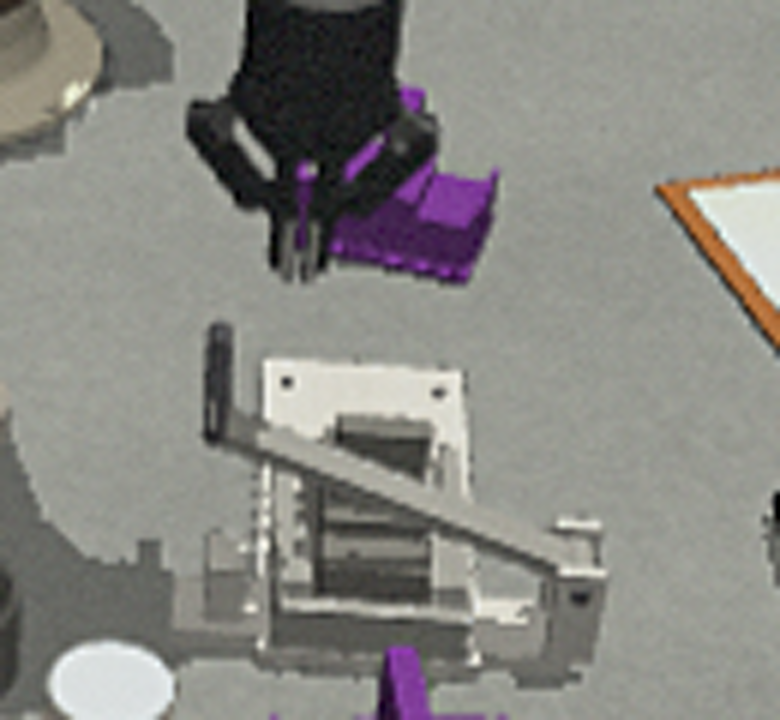

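Run:
```python
from h import *
p=np.load("stand2.npy"); W=cam("wrist")
Tc=np.linalg.inv(W["tool_from_camera"])
def pt(P): 
    return cv2.projectPoints(np.array([P],float),cv2.Rodrigues(Tc[:3,:3])[0],Tc[:3,3],W["K"],W["D"])[0][0,0]
for x in (-.01,0,.01,.017,.025):
  for z in (-.011,.011): print(x,z,(pt((x,.007,z))*1.5+.75).round(1),(pt((x,-.007,z))*1.5+.75).round(1))
print("closed now"); 
save(W,"w8",None,1.5,[pt((x,0,z)) for x in(0,.017) for z in(-.011,.011)])
```

```text
-0.01 -0.011 [403.9 343.8] [366.2 343.8]
-0.01 0.011 [403.2 395. ] [367.2 395. ]
0 -0.011 [403.  332.4] [367.4 332.4]
0 0.011 [402.3 381.3] [368.3 381.3]
0.01 -0.011 [402.1 322.2] [368.5 322.3]
0.01 0.011 [401.5 368.9] [369.3 368.9]
0.017 -0.011 [401.5 315.8] [369.2 315.8]
0.017 0.011 [401.  361.1] [369.9 361.1]
0.025 -0.011 [401.  308.9] [369.9 309. ]
0.025 0.011 [400.5 352.7] [370.6 352.7]
closed now
```

View pics/w8.png

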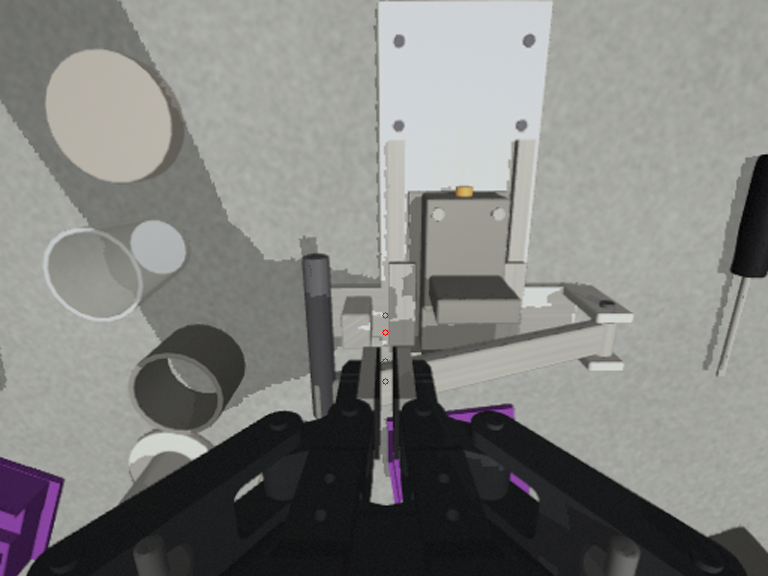

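Run:
```python
from h import *
o=bot.get_obs(); M=tooly(o)
P=[o["ee_pos"]+M[:,0]*x for x in (-.02,-.01,0,.01,.017)]
for n,b,s in(("scene",(270,140,370,220),7),("top",(150,120,250,220),6)):
    c=cam(n); u=proj(c,P); print(n,u.round(1)); save(c,n+"9",b,s,u)
print(bot.nose_length,[a for a in dir(bot) if a[0]!="_"])
```

```text
scene [[319.7 172. ]
 [319.4 174.6]
 [319.1 177.3]
 [318.9 179.9]
 [318.7 181.7]]
top [[176.3 161.5]
 [177.  162.4]
 [177.6 163.2]
 [178.3 164. ]
 [178.8 164.6]]
0.017 ['PlanningError', 'get_obs', 'nose_length']
```

View pics/scene9.png

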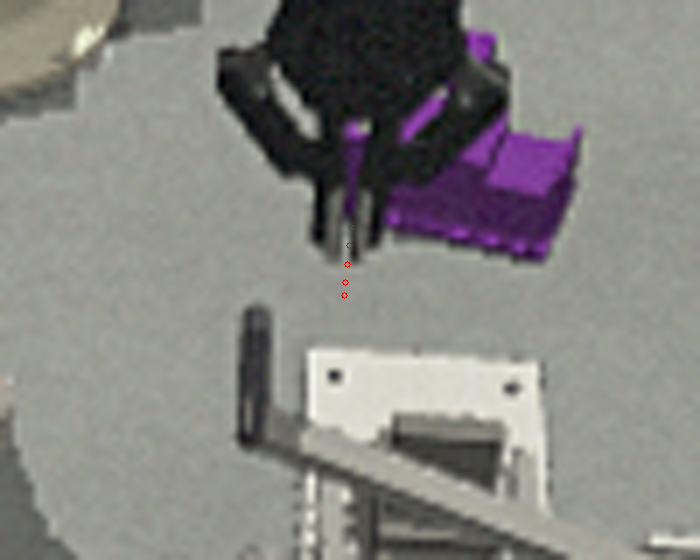

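View pics/top9.png

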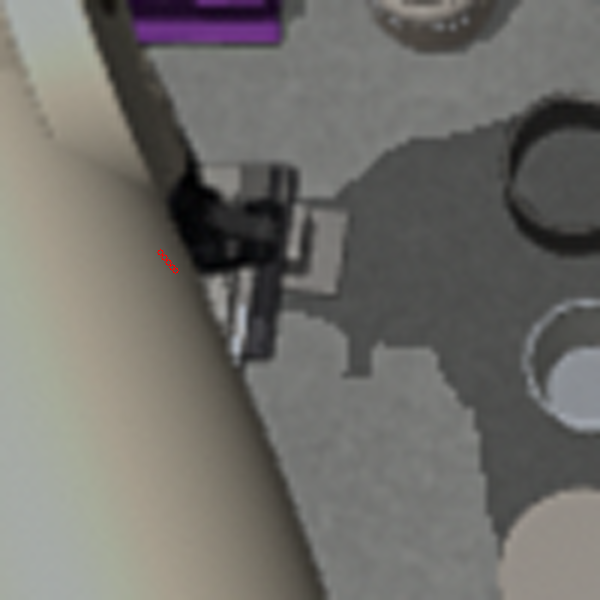

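Run:
```python
from h import *
W=cam("wrist");S=cam("scene")
rp=lambda th,x:(x,.105-.21*np.cos(th),.058+.21*np.sin(th))
for nm in("stand","stand2"):
    p=np.load(nm+".npy")
    us=np.array([(219+.5)/6-.5+270,(328+.5)/6-.5+130]); uw=np.array([316,262])/1.5
    f=lambda t:(proj(S,st(p,rp(t[0],-.004)))[0]-us)
    g=lambda t:(proj(W,st(p,rp(t[0],-.004)))[0]-uw)
    for h in(f,g):
        r=least_squares(h,[.3]); print(nm,r.x,r.fun.round(1))
p=np.load("stand2.npy")
for th in(.35,.4,.45):
    print(th); P=st(p,rp(th,.025))[0]; go(P+[0,0,-.026],np.degrees(p[2])+90)
```

```text
stand [0.38827385] [-0.1 -0.1]
stand [0.47366136] [ 1.6 -2.2]
stand2 [0.38439594] [1.  0.6]
stand2 [0.42163365] [ 2.6 -3. ]
0.35
t 7.2 pos [0.5423 0.1798 0.1906] F [ 0.  -1.5 -0.3] jaw 82.83 tilt [ 0.001 -0.003 -1.   ] q [18.4  7.4  8.8 91.5 -0.2 25.6] op 0.0041
delta mm [ -4.7 -37.2 -86.6] twist -0.07
0.4
t 7.2 pos [0.5423 0.1798 0.1906] F [ 0.  -1.5 -0.3] jaw 82.83 tilt [ 0.001 -0.003 -1.   ] q [18.4  7.4  8.8 91.5 -0.2 25.6] op 0.0041
delta mm [ -4.3 -33.4 -76.8] twist -0.07
0.45
t 7.2 pos [0.5423 0.1798 0.1906] F [ 0.  -1.5 -0.3] jaw 82.83 tilt [ 0.001 -0.003 -1.   ] q [18.4  7.4  8.8 91.5 -0.2 25.6] op 0.0041
delta mm [ -3.7 -29.1 -67.3] twist -0.07
```

Call:
jog_arm(
  deltas=[
    {"x": -3, "y": -20, "z": 0, "twist": 0, "fingers": 0.6},
    {"x": -4, "y": -33, "z": 0, "twist": 0, "fingers": 0.6},
    {"x": -4, "y": -33, "z": -10, "twist": 0, "fingers": 0.6},
    {"x": -4, "y": -33, "z": -30, "twist": 0, "fingers": 0.6},
    {"x": -4, "y": -33, "z": -50, "twist": 0, "fingers": 0.6},
    {"x": -4, "y": -33, "z": -70, "twist": 0, "fingers": 0.6},
    {"x": -4, "y": -33, "z": -78, "twist": 0, "fingers": 0.6},
    {"x": -4, "y": -33, "z": -78, "twist": 0, "fingers": 0.6},
    {"x": -4, "y": -33, "z": -78, "twist": 0, "fingers": 0.6},
  ],
)

```text
time: 8.1
ee_pos: [0.5385, 0.147, 0.1132]
tcp_rot: [-57.1, 89.8, -64.3]
wrist_force: [0.4, -0.6, -0.6]
opening: 0.0511
```

Run:
```python
from h import *
p=np.load("stand2.npy"); W=cam("wrist"); save(W,"w10",None,1.5); S=cam("scene"); save(S,"s10",(270,130,400,250),6)
go((0.5,0.1,0.1),82.77)
```

```text
t 8.2 pos [0.5389 0.1471 0.1137] F [ 0.4  0.5 -0.2] jaw 82.83 tilt [ 0.002 -0.002 -1.   ] q [15.4  5.3 -1.9 82.7 -0.2 22.5] op 0.0508
delta mm [-38.9 -47.1 -13.7] twist -0.06
```

View pics/w10.png

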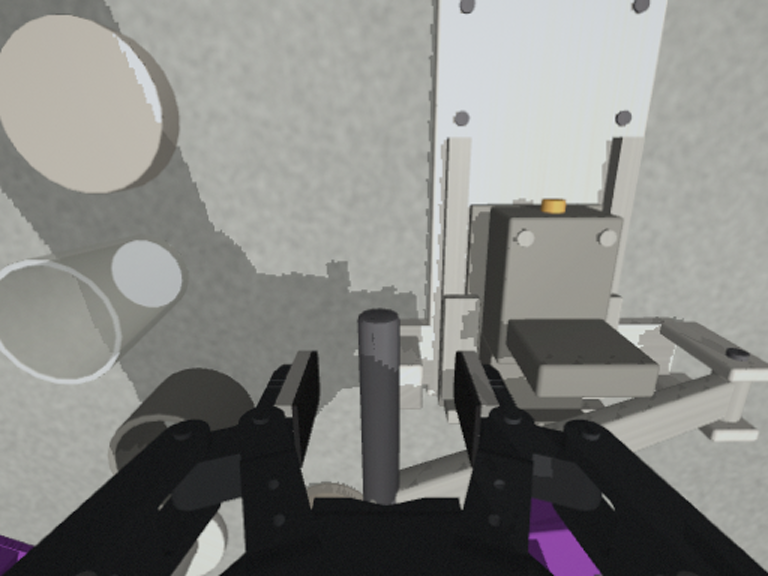

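View pics/s10.png

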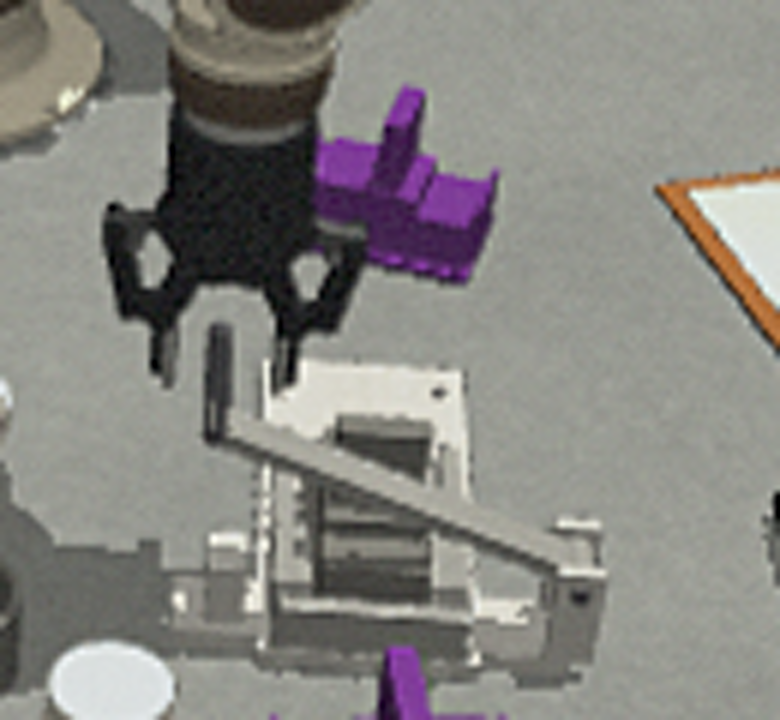

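Call:
jog_arm(
  deltas=[
    {"x": 0, "y": -3, "z": 0, "twist": 0, "fingers": 0.5},
    {"x": 0, "y": -3, "z": 0, "twist": 0, "fingers": 0.3},
    {"x": 0, "y": -3, "z": 0, "twist": 0, "fingers": 0.15},
    {"x": 0, "y": -3, "z": 0, "twist": 0, "fingers": 0},
    {"x": 0, "y": -3, "z": 0, "twist": 0, "fingers": 0},
    {"x": 0, "y": -3, "z": 0, "twist": 0, "fingers": 0},
  ],
  grip_force=45,
)

```text
time: 8.8
ee_pos: [0.5391, 0.1443, 0.1138]
tcp_rot: [-30.9, 89.8, -38.1]
wrist_force: [2.0, 2.3, -0.2]
opening: 0.0126
```

Run:
```python
from h import *
p=np.load("stand2.npy"); W=cam("wrist"); save(W,"w11",None,1.5)
go((0.5,0.1,0.1),82.77)
o=bot.get_obs(); yh=st((0,0,p[2]),(0,1,0))[0]
hy=st(p,(.025,.105,.058))[0]; d=o["ee_pos"]-hy; print("rod rel hinge along y",d@yh, "theta", np.arccos(-(d@yh)/.21))
```

```text
t 8.85 pos [0.5391 0.1443 0.1138] F [ 1.4  2.3 -0.7] jaw 82.85 tilt [ 0.003 -0.002 -1.   ] q [15.1  5.2 -2.  82.7 -0.2 22.2] op 0.0127
delta mm [-39.1 -44.3 -13.8] twist -0.08
rod rel hinge along y -0.19543825842842993 theta 0.3745882015562858
```

View pics/w11.png

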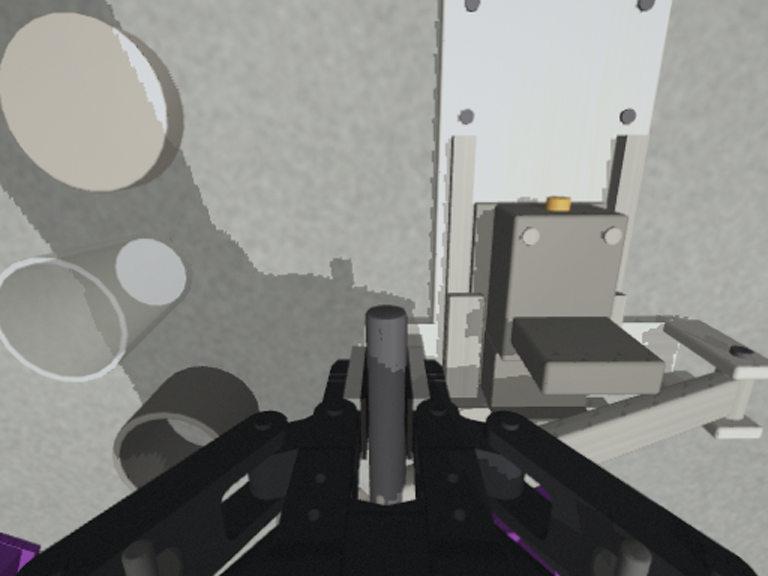

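Call:
jog_arm(
  deltas=[
    {"x": 0.9, "y": 6.8, "z": 15.3, "twist": 0, "fingers": 0},
    {"x": 1.9, "y": 14.8, "z": 30.1, "twist": 0, "fingers": 0},
    {"x": 3, "y": 23.9, "z": 44.1, "twist": 0, "fingers": 0},
    {"x": 4.3, "y": 34.1, "z": 57.4, "twist": 0, "fingers": 0},
    {"x": 5.8, "y": 45.3, "z": 69.8, "twist": 0, "fingers": 0},
    {"x": 7.3, "y": 57.5, "z": 81.3, "twist": 0, "fingers": 0},
    {"x": 9, "y": 70.6, "z": 91.7, "twist": 0, "fingers": 0},
    {"x": 10.7, "y": 84.4, "z": 101.1, "twist": 0, "fingers": 0},
    {"x": 10.7, "y": 84.4, "z": 101.1, "twist": 0, "fingers": 0},
    {"x": 10.7, "y": 84.4, "z": 101.1, "twist": 0, "fingers": 0},
  ],
)

```text
time: 9.85
ee_pos: [0.5491, 0.2272, 0.2176]
tcp_rot: [-40.3, 89.6, -47.5]
wrist_force: [-8.4, -9.6, 17.2]
opening: 0.012
```

Run:
```python
from h import *
p=np.load("stand2.npy"); go((0.5,0.1,0.1),82.77)
S=cam("scene"); save(S,"s12",(270,100,400,230),4)
```

```text
t 9.85 pos [0.5491 0.2272 0.2176] F [-8.4 -9.6 17.2] jaw 82.81 tilt [ 0.004 -0.005 -1.   ] q [22.6 10.9 15.8 94.8 -0.3 29.8] op 0.012
delta mm [ -49.1 -127.2 -117.6] twist -0.04
```

View pics/s12.png

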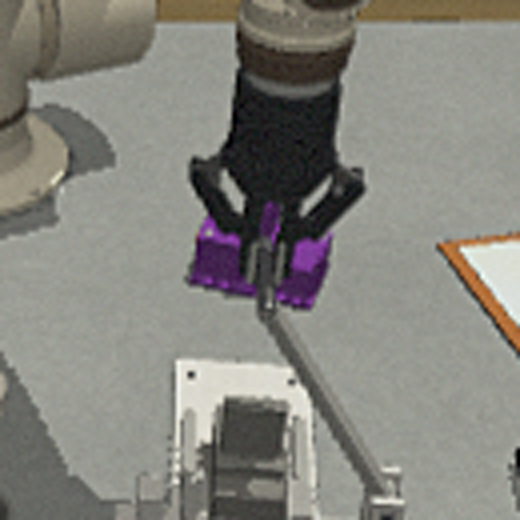

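Call:
jog_arm(
  deltas=[
    {"x": 1.8, "y": 14.4, "z": 8.5, "twist": 0, "fingers": 0},
    {"x": 3.7, "y": 29.4, "z": 15.8, "twist": 0, "fingers": 0},
    {"x": 5.7, "y": 44.9, "z": 21.9, "twist": 0, "fingers": 0},
    {"x": 7.7, "y": 60.8, "z": 26.7, "twist": 0, "fingers": 0},
    {"x": 9.8, "y": 77.2, "z": 30.2, "twist": 0, "fingers": 0},
    {"x": 11.9, "y": 93.6, "z": 32.4, "twist": 0, "fingers": 0},
    {"x": 14, "y": 110.3, "z": 33.3, "twist": 0, "fingers": 0},
    {"x": 16.1, "y": 127, "z": 32.8, "twist": 0, "fingers": 0},
    {"x": 16.1, "y": 127, "z": 32.8, "twist": 0, "fingers": 0},
    {"x": 16.1, "y": 127, "z": 32.8, "twist": 0, "fingers": 0},
  ],
)

```text
time: 10.9
ee_pos: [0.5646, 0.3548, 0.2513]
tcp_rot: [-34.6, 89.7, -41.7]
wrist_force: [-3.7, 1.7, 7.4]
opening: 0.0123
```

Run:
```python
from h import *
p=np.load("stand2.npy"); go((0.5,0.1,0.1),82.77)
S=cam("scene"); save(S,"s13",(270,100,400,230),4)
```

```text
t 10.9 pos [0.5646 0.3548 0.2513] F [-3.7  1.7  7.4] jaw 82.86 tilt [ 0.004 -0.004 -1.   ] q [ 32.3  23.2  34.9 101.6  -0.3  39.4] op 0.0123
delta mm [ -64.6 -254.8 -151.3] twist -0.09
```

View pics/s13.png

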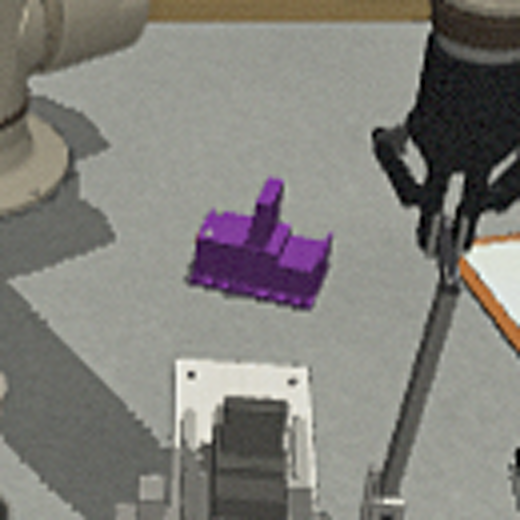

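Call:
jog_arm(
  deltas=[
    {"x": 2.1, "y": 16.6, "z": -1.8, "twist": 0, "fingers": 0},
    {"x": 4.2, "y": 33, "z": -5, "twist": 0, "fingers": 0},
    {"x": 4.2, "y": 33, "z": -5, "twist": 0, "fingers": 0},
    {"x": 4.2, "y": 33, "z": -5, "twist": 0, "fingers": 0},
    {"x": 4.2, "y": 33, "z": -5, "twist": 0, "fingers": 0.3},
    {"x": 4.2, "y": 33, "z": -5, "twist": 0, "fingers": 0.5},
    {"x": 4.2, "y": 33, "z": -5, "twist": 0, "fingers": 0.5},
    {"x": 4.2, "y": 33, "z": 20, "twist": 0, "fingers": 0.5},
    {"x": 4.2, "y": 33, "z": 50, "twist": 0, "fingers": 0.5},
    {"x": 4.2, "y": 33, "z": 60, "twist": 0, "fingers": 0.5},
  ],
)

```text
time: 11.95
ee_pos: [0.5688, 0.3872, 0.3144]
tcp_rot: [-10.2, 89.6, -17.4]
wrist_force: [0.6, -0.1, 0.2]
opening: 0.0423
```

Run:
```python
from h import *
p=np.load("stand2.npy"); go(st(p,(.038,0,.18))[0],np.degrees(p[2]))
S=cam("scene"); save(S,"s14",(270,100,400,230),4)
```

```text
t 11.95 pos [0.5688 0.3872 0.3144] F [ 0.6 -0.1  0.2] jaw 82.82 tilt [ 0.007 -0.002 -1.   ] q [ 34.4  31.7  54.3 112.3  -0.3  41.6] op 0.0423
delta mm [  -6.7 -154.7 -134.4] twist 89.94
```

View pics/s14.png

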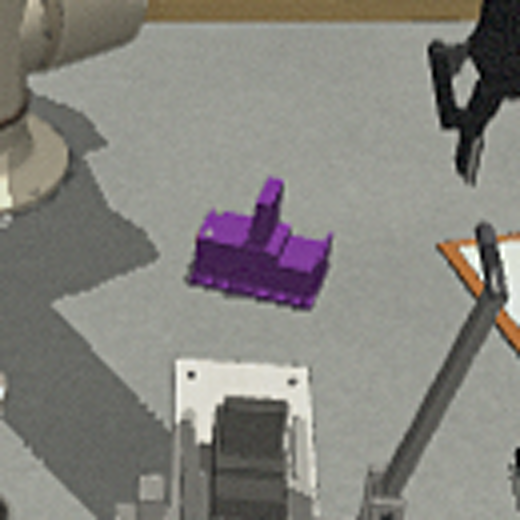

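Call:
jog_arm(
  deltas=[
    {"x": 0, "y": -15, "z": 0, "twist": -8, "fingers": 0.6},
    {"x": -1, "y": -30, "z": 0, "twist": -16, "fingers": 0.6},
    {"x": -2, "y": -50, "z": 0, "twist": -24, "fingers": 0.6},
    {"x": -3, "y": -70, "z": 0, "twist": -32, "fingers": 0.6},
    {"x": -4, "y": -90, "z": 0, "twist": -40, "fingers": 0.6},
    {"x": -5, "y": -110, "z": -10, "twist": -48, "fingers": 0.6},
    {"x": -6, "y": -130, "z": -25, "twist": -56, "fingers": 0.6},
    {"x": -7, "y": -155, "z": -45, "twist": -64, "fingers": 0.6},
    {"x": -7, "y": -155, "z": -70, "twist": -72, "fingers": 0.6},
    {"x": -7, "y": -155, "z": -95, "twist": -80, "fingers": 0.6},
  ],
)

```text
time: 13.0
ee_pos: [0.5618, 0.2311, 0.2186]
tcp_rot: [-3.5, 89.6, -91.1]
wrist_force: [-0.6, 0.6, 0.9]
opening: 0.0514
```

Call:
jog_arm(
  deltas=[
    {"x": 0, "y": 0, "z": -20, "twist": -5, "fingers": 0.6},
    {"x": 0, "y": 0, "z": -40, "twist": -10, "fingers": 0.6},
    {"x": 0, "y": 0, "z": -40, "twist": -10, "fingers": 0.6},
    {"x": 0, "y": 0, "z": -40, "twist": -10, "fingers": 0.6},
  ],
)

```text
time: 13.4
ee_pos: [0.5615, 0.2308, 0.1786]
tcp_rot: [-7.1, 89.5, -104.6]
wrist_force: [-0.1, -0.2, 1.1]
opening: 0.0512
```

Run:
```python
from h import *
p=np.load("stand2.npy"); go(st(p,(.038,0,.18))[0],np.degrees(p[2]))
W=cam("wrist"); save(W,"w15",None,1.5,proj(W,st(p,[(.038+a,b,c) for a,c in((-.008,.112),(.008,.112),(-.06,.062)) for b in(-.025,.025)])))
```

```text
t 13.4 pos [0.5615 0.2308 0.1786] F [-0.1 -0.2  1.1] jaw -7.46 tilt [-0.002 -0.008 -1.   ] q [ 22.5  12.5  13.4  91.1  -0.4 120. ] op 0.0512
delta mm [0.6 1.7 1.4] twist 0.23
```

View pics/w15.png

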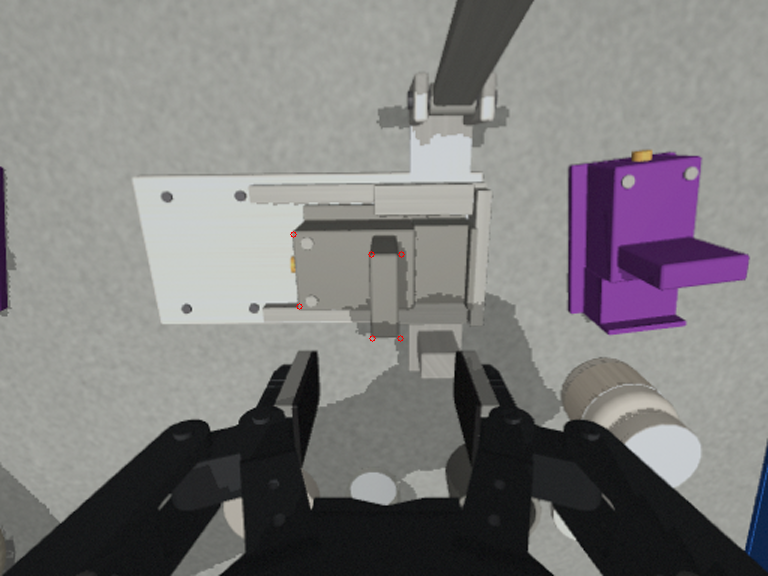

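Call:
jog_arm(
  deltas=[
    {"x": 0, "y": 1, "z": -25, "twist": 0, "fingers": 0.6},
    {"x": 0, "y": 1, "z": -50, "twist": 0, "fingers": 0.6},
    {"x": 0, "y": 1, "z": -70, "twist": 0, "fingers": 0.6},
    {"x": 0, "y": 1, "z": -85, "twist": 0, "fingers": 0.6},
    {"x": 0, "y": 1, "z": -92, "twist": 0, "fingers": 0.6},
    {"x": 0, "y": 1, "z": -92, "twist": 0, "fingers": 0.6},
    {"x": 0, "y": 1, "z": -92, "twist": 0, "fingers": 0.6},
  ],
)

```text
time: 14.15
ee_pos: [0.5623, 0.2322, 0.0886]
tcp_rot: [11.5, 89.6, -86.0]
wrist_force: [0.2, 0.3, 0.4]
opening: 0.0515
```

Run:
```python
from h import *
p=np.load("stand2.npy"); go(st(p,(.038,0,.068))[0],np.degrees(p[2]))
W=cam("wrist"); save(W,"w16",None,1.5)
S=cam("scene"); save(S,"s16",(270,120,400,250),6)
```

```text
t 14.15 pos [0.5623 0.2322 0.0886] F [0.2 0.3 0.4] jaw -7.45 tilt [ 0.    -0.007 -1.   ] q [ 22.6  12.6   3.5  81.1  -0.4 120.1] op 0.0515
delta mm [ -0.2   0.3 -20.6] twist 0.21
```

View pics/w16.png

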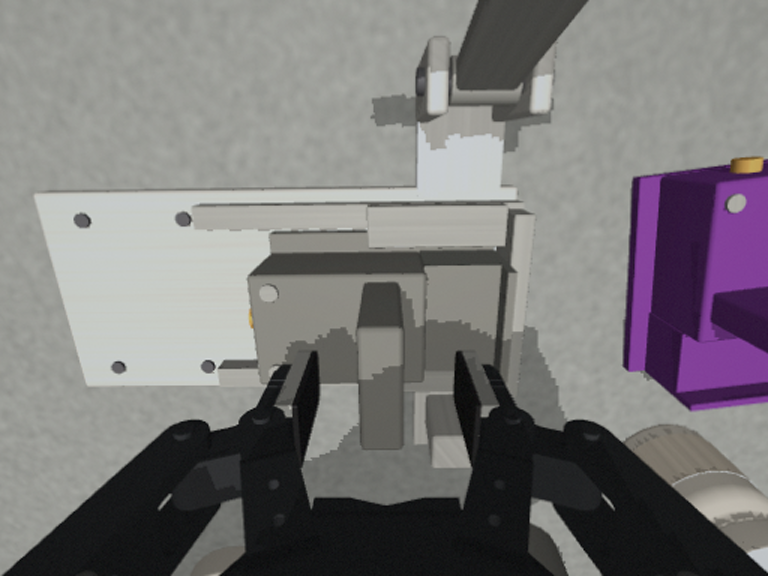

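View pics/s16.png

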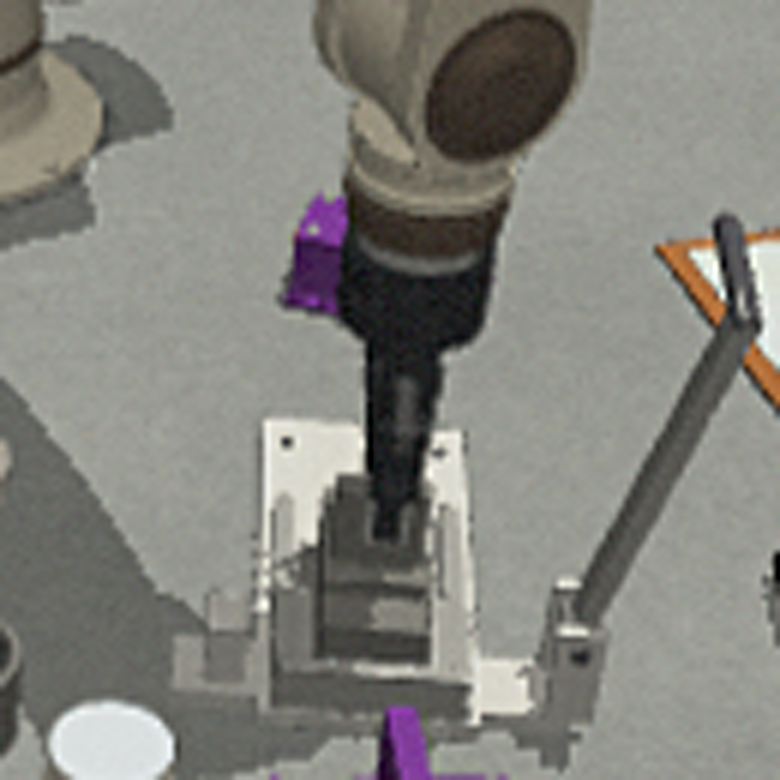

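Call:
jog_arm(
  deltas=[
    {"x": -1, "y": 0, "z": -8, "twist": 0, "fingers": 0.6},
    {"x": -2, "y": 0, "z": -16, "twist": 0, "fingers": 0.6},
    {"x": -2, "y": 0, "z": -22, "twist": 0, "fingers": 0.6},
    {"x": -2, "y": 0, "z": -22, "twist": 0, "fingers": 0.6},
    {"x": -2, "y": 0, "z": -22, "twist": 0, "fingers": 0.6},
  ],
)

```text
time: 14.75
ee_pos: [0.5603, 0.2322, 0.0665]
tcp_rot: [10.1, 89.6, -87.4]
wrist_force: [0.0, 0.1, 1.0]
opening: 0.0511
```

Run:
```python
from h import *
p=np.load("stand2.npy"); go(st(p,(.038,0,.068))[0],np.degrees(p[2]))
```

```text
t 14.75 pos [0.5603 0.2322 0.0665] F [0.  0.1 1. ] jaw -7.46 tilt [ 0.    -0.007 -1.   ] q [ 22.7  12.6   1.1  78.6  -0.4 120.1] op 0.0511
delta mm [1.8 0.3 1.5] twist 0.22
```

Call:
jog_arm(
  deltas=[
    {"x": 0, "y": 0, "z": 0, "twist": 0.2, "fingers": 0.4},
    {"x": 0, "y": 0, "z": 0, "twist": 0.2, "fingers": 0.25},
    {"x": 0, "y": 0, "z": 0, "twist": 0.2, "fingers": 0.15},
    {"x": 0, "y": 0, "z": 0, "twist": 0.2, "fingers": 0},
    {"x": 0, "y": 0, "z": 0, "twist": 0.2, "fingers": 0},
    {"x": 0, "y": 0, "z": 0, "twist": 0.2, "fingers": 0},
  ],
  grip_force=60,
)

```text
time: 15.35
ee_pos: [0.5605, 0.2323, 0.0669]
tcp_rot: [16.7, 89.6, -80.5]
wrist_force: [1.0, 0.8, 3.4]
opening: 0.0152
```

Run:
```python
from h import *
p=np.load("stand2.npy"); go(st(p,(.038,0,.068))[0],np.degrees(p[2]))
W=cam("wrist"); save(W,"w17",None,1.5)
```

```text
t 15.35 pos [0.5605 0.2323 0.0669] F [1.  0.8 3.4] jaw -7.26 tilt [ 0.001 -0.007 -1.   ] q [ 22.7  12.6   1.2  78.6  -0.4 120. ] op 0.0152
delta mm [1.6 0.2 1.1] twist 0.02
```

View pics/w17.png

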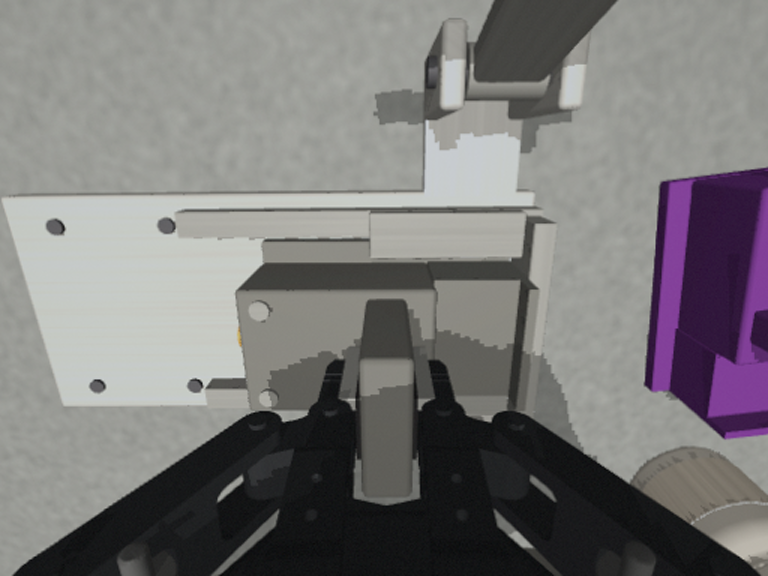

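Call:
jog_arm(
  deltas=[
    {"x": -5, "y": 0.6, "z": 0.5, "twist": 0, "fingers": 0},
    {"x": -15, "y": 1.9, "z": 1, "twist": 0, "fingers": 0},
    {"x": -25, "y": 3.2, "z": 1, "twist": 0, "fingers": 0},
    {"x": -35, "y": 4.4, "z": 1, "twist": 0, "fingers": 0},
    {"x": -45, "y": 5.7, "z": 1, "twist": 0, "fingers": 0},
    {"x": -55, "y": 7, "z": 1, "twist": 0, "fingers": 0},
    {"x": -65, "y": 8.2, "z": 1, "twist": 0, "fingers": 0},
    {"x": -75, "y": 9.5, "z": 1, "twist": 0, "fingers": 0},
    {"x": -85, "y": 10.8, "z": 1, "twist": 0, "fingers": 0},
    {"x": -90, "y": 11.4, "z": 1, "twist": 0, "fingers": 0},
  ],
)

```text
time: 16.4
ee_pos: [0.4695, 0.2439, 0.068]
tcp_rot: [16.2, 89.6, -81.1]
wrist_force: [-0.3, 0.5, -4.1]
opening: 0.0155
```

Call:
jog_arm(
  deltas=[
    {"x": 0, "y": 0, "z": 0, "twist": 0, "fingers": 0},
    {"x": 0, "y": 0, "z": 0, "twist": 0, "fingers": 0},
  ],
)

```text
time: 16.6
ee_pos: [0.4697, 0.2439, 0.0681]
tcp_rot: [20.5, 89.6, -76.7]
wrist_force: [0.2, 0.3, -2.6]
opening: 0.0155
```

Run:
```python
from h import *
p=np.load("stand2.npy"); go(st(p,(-.052,0,.068))[0],np.degrees(p[2]))
W=cam("wrist"); save(W,"w18",None,1.5)
S=cam("scene"); save(S,"s18",(270,120,400,250),6)
```

```text
t 16.6 pos [0.4697 0.2439 0.0681] F [ 0.2  0.3 -2.6] jaw -7.23 tilt [ 0.002 -0.006 -1.   ] q [ 27.6   2.1 -10.3  77.7  -0.4 124.9] op 0.0155
delta mm [ 3.2 -0.1 -0.1] twist -0.01
```

View pics/w18.png

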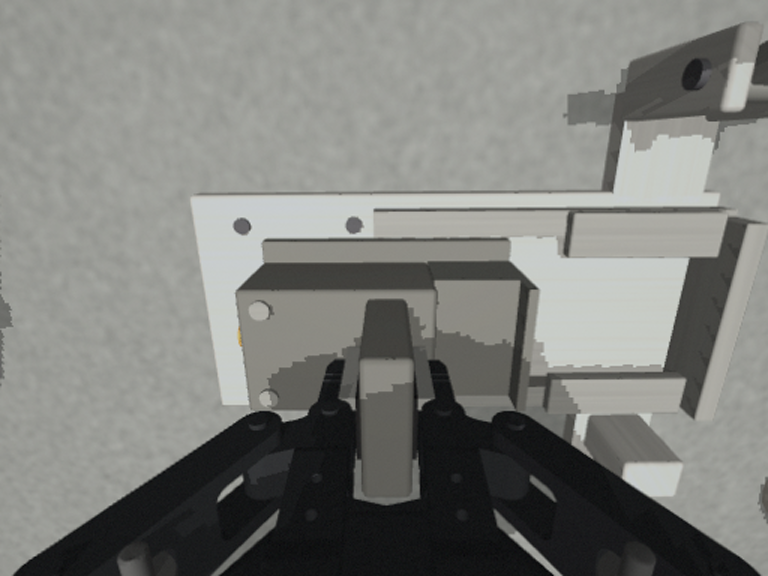

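View pics/s18.png

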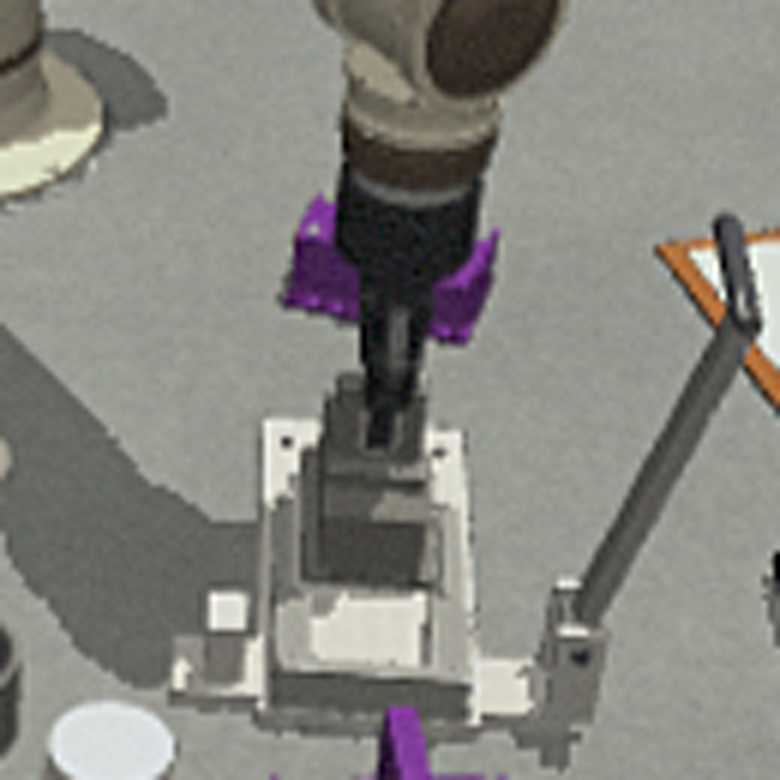

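Call:
jog_arm(
  deltas=[
    {"x": 0, "y": 0, "z": 8, "twist": 0, "fingers": 0},
    {"x": 0, "y": 0, "z": 20, "twist": 0, "fingers": 0},
    {"x": 0, "y": 0, "z": 40, "twist": 0, "fingers": 0},
    {"x": 0, "y": 0, "z": 60, "twist": 0, "fingers": 0},
    {"x": 0, "y": 0, "z": 80, "twist": 0, "fingers": 0},
    {"x": 0, "y": 0, "z": 100, "twist": 0, "fingers": 0},
    {"x": 0, "y": 0, "z": 120, "twist": 0, "fingers": 0},
    {"x": 0, "y": 0, "z": 140, "twist": 0, "fingers": 0},
    {"x": 0, "y": 0, "z": 150, "twist": 0, "fingers": 0},
    {"x": 0, "y": 0, "z": 150, "twist": 0, "fingers": 0},
  ],
)

```text
time: 17.7
ee_pos: [0.4706, 0.2441, 0.2199]
tcp_rot: [44.7, 89.6, -52.6]
wrist_force: [0.2, -0.4, -3.9]
opening: 0.0153
```

Run:
```python
from h import *
q=np.load("pan.npy"); go((.5125,-.257,.2),np.degrees(q[2]))
S=cam("scene"); save(S,"s19",(270,100,400,230),5)
```

```text
t 17.7 pos [0.4706 0.2441 0.2199] F [ 0.2 -0.4 -3.9] jaw -7.25 tilt [ 0.004 -0.005 -1.   ] q [ 27.6   2.1   6.4  94.3  -0.4 124.9] op 0.0153
delta mm [  41.9 -501.1  -19.9] twist -6.7
```

View pics/s19.png

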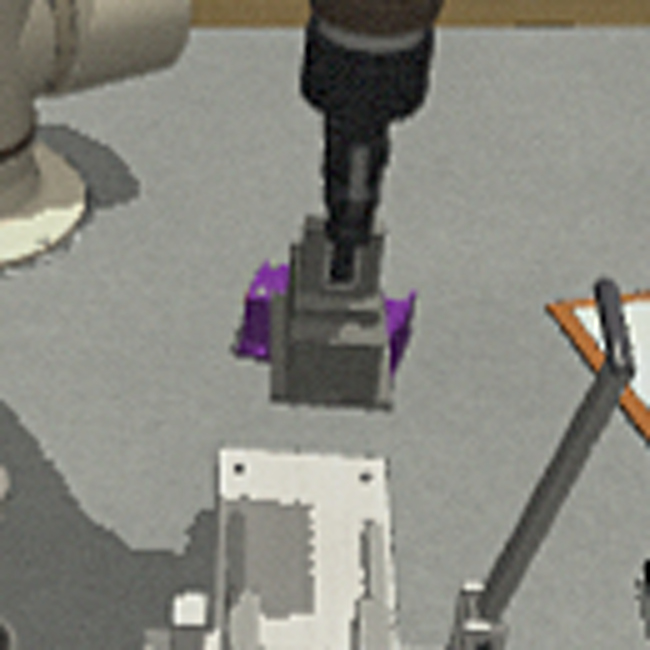

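Call:
jog_arm(
  deltas=[
    {"x": 1, "y": -10, "z": 0, "twist": 0, "fingers": 0},
    {"x": 3, "y": -30, "z": 0, "twist": 0, "fingers": 0},
    {"x": 5, "y": -55, "z": 0, "twist": 0, "fingers": 0},
    {"x": 7, "y": -85, "z": 0, "twist": -1, "fingers": 0},
    {"x": 10, "y": -115, "z": 0, "twist": -1, "fingers": 0},
    {"x": 12, "y": -145, "z": 0, "twist": -2, "fingers": 0},
    {"x": 15, "y": -175, "z": 0, "twist": -2, "fingers": 0},
    {"x": 17, "y": -205, "z": 0, "twist": -3, "fingers": 0},
    {"x": 20, "y": -235, "z": 0, "twist": -3, "fingers": 0},
    {"x": 22, "y": -265, "z": 0, "twist": -3, "fingers": 0},
  ],
)

```text
time: 18.75
ee_pos: [0.4915, -0.0228, 0.2174]
tcp_rot: [14.7, 89.6, -85.6]
wrist_force: [0.7, -0.3, -3.2]
opening: 0.0151
```

Call:
jog_arm(
  deltas=[
    {"x": 3, "y": -30, "z": 0, "twist": -1, "fingers": 0},
    {"x": 6, "y": -60, "z": 0, "twist": -1, "fingers": 0},
    {"x": 9, "y": -90, "z": 0, "twist": -2, "fingers": 0},
    {"x": 12, "y": -120, "z": 0, "twist": -3, "fingers": 0},
    {"x": 15, "y": -150, "z": 0, "twist": -3, "fingers": 0},
    {"x": 18, "y": -180, "z": 0, "twist": -3.5, "fingers": 0},
    {"x": 20, "y": -205, "z": 0, "twist": -3.5, "fingers": 0},
    {"x": 20, "y": -225, "z": 0, "twist": -3.5, "fingers": 0},
    {"x": 20, "y": -235, "z": 0, "twist": -3.5, "fingers": 0},
    {"x": 20, "y": -235, "z": 0, "twist": -3.5, "fingers": 0},
  ],
)

```text
time: 19.75
ee_pos: [0.5108, -0.2589, 0.2165]
tcp_rot: [0.6, 89.7, -103.3]
wrist_force: [-0.1, 0.2, -4.9]
opening: 0.0153
```

Run:
```python
from h import *
q=np.load("pan.npy"); go((.5125,-.257,.123),np.degrees(q[2]))
S=cam("scene"); save(S,"s20",(120,110,250,250),5)
W=cam("wrist"); 
q2=q+[.0013,.002,0]
save(W,"w20",None,1.5,proj(W,st(q2,[(a,b,.068) for a in(-.085,.085) for b in(-.075,.075)])))
T=cam("top"); save(T,"t20",(270,130,400,250),5)
```

```text
t 19.75 pos [ 0.5108 -0.2589  0.2165] F [-0.1  0.2 -4.9] jaw -13.86 tilt [-0.001 -0.006 -1.   ] q [-26.7   7.9  12.3  94.3  -0.3  77.2] op 0.0153
delta mm [  1.7   1.9 -93.5] twist -0.09
```

View pics/w20.png

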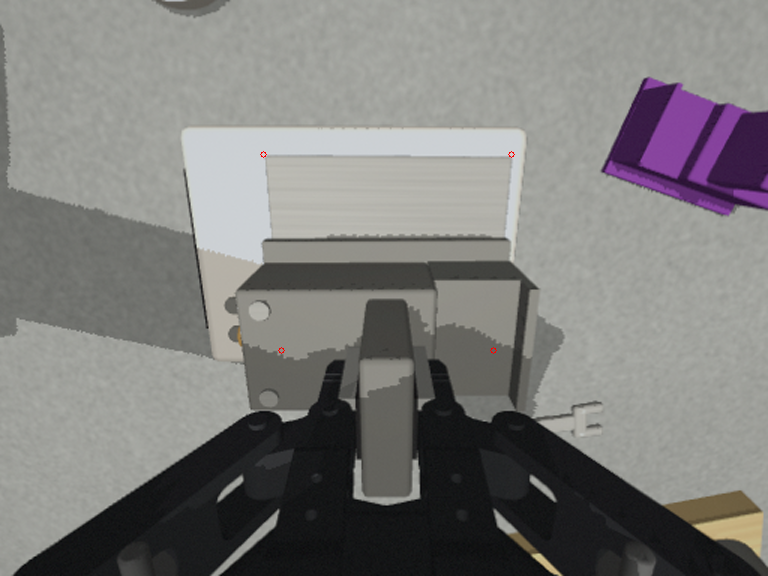

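View pics/s20.png

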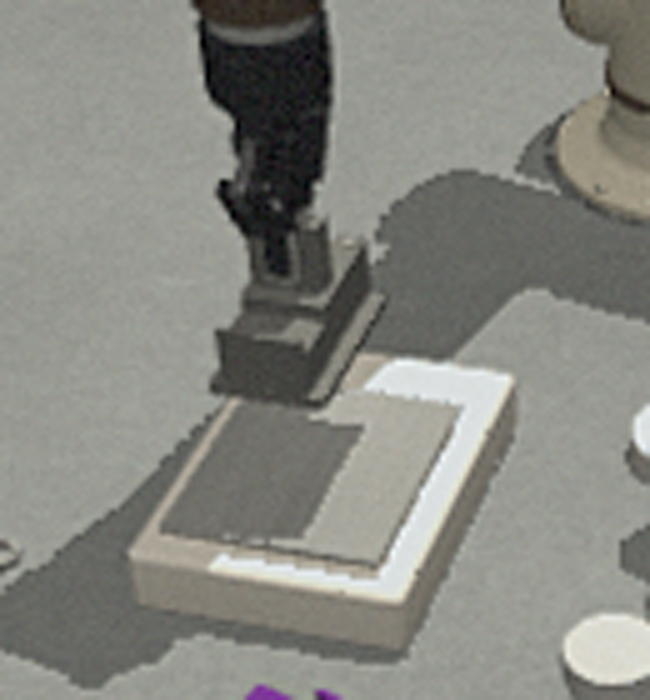

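Call:
jog_arm(
  deltas=[
    {"x": 1, "y": 1, "z": -10, "twist": 0, "fingers": 0},
    {"x": 2, "y": 2, "z": -25, "twist": 0, "fingers": 0},
    {"x": 2, "y": 2, "z": -40, "twist": 0, "fingers": 0},
    {"x": 2, "y": 2, "z": -55, "twist": 0, "fingers": 0},
    {"x": 2, "y": 2, "z": -68, "twist": 0, "fingers": 0},
    {"x": 2, "y": 2, "z": -78, "twist": 0, "fingers": 0},
    {"x": 2, "y": 2, "z": -84, "twist": 0, "fingers": 0},
    {"x": 2, "y": 2, "z": -87, "twist": 0, "fingers": 0},
    {"x": 2, "y": 2, "z": -87, "twist": 0, "fingers": 0},
    {"x": 2, "y": 2, "z": -87, "twist": 0, "fingers": 0},
  ],
)

```text
time: 20.9
ee_pos: [0.5136, -0.2553, 0.1309]
tcp_rot: [19.4, 89.6, -84.4]
wrist_force: [0.4, 0.6, -2.7]
opening: 0.0154
```

Run:
```python
from h import *
q=np.load("pan.npy"); go((.5125,-.257,.123),np.degrees(q[2]))
```

```text
t 20.9 pos [ 0.5136 -0.2553  0.1309] F [ 0.4  0.6 -2.7] jaw -13.74 tilt [ 0.001 -0.006 -1.   ] q [-26.3   7.1   2.   84.7  -0.3  77.5] op 0.0154
delta mm [-1.1 -1.7 -7.9] twist -0.21
```

Call:
jog_arm(
  deltas=[
    {"x": -1, "y": -2, "z": -2, "twist": 0, "fingers": 0},
    {"x": -1, "y": -2, "z": -4, "twist": 0, "fingers": 0},
    {"x": -1, "y": -2, "z": -5, "twist": 0, "fingers": 0},
    {"x": -1, "y": -2, "z": -6, "twist": 0, "fingers": 0},
    {"x": -1, "y": -2, "z": -6, "twist": 0, "fingers": 0},
  ],
)

```text
time: 21.4
ee_pos: [0.5125, -0.2572, 0.1247]
tcp_rot: [17.4, 89.7, -86.3]
wrist_force: [0.0, 1.2, -3.9]
opening: 0.0155
```

Call:
jog_arm(
  deltas=[
    {"x": 0, "y": 0, "z": -0.7, "twist": 0, "fingers": 0},
    {"x": 0, "y": 0, "z": -1.4, "twist": 0, "fingers": 0},
    {"x": 0, "y": 0, "z": -1.4, "twist": 0, "fingers": 0},
  ],
)

```text
time: 21.7
ee_pos: [0.5125, -0.2571, 0.1232]
tcp_rot: [16.1, 89.7, -87.6]
wrist_force: [0.6, 0.3, -3.2]
opening: 0.0151
```

Call:
jog_arm(
  deltas=[
    {"x": 0, "y": 0, "z": -0.7, "twist": 0, "fingers": 0},
    {"x": 0, "y": 0, "z": -1.4, "twist": 0, "fingers": 0},
    {"x": 0, "y": 0, "z": -1.4, "twist": 0, "fingers": 0},
  ],
)

```text
time: 22.0
ee_pos: [0.5127, -0.2572, 0.1229]
tcp_rot: [25.8, 89.6, -77.9]
wrist_force: [-1.4, 2.7, 4.9]
opening: 0.0154
```

Call:
jog_arm(
  deltas=[
    {"x": 0, "y": 0, "z": 0, "twist": 0, "fingers": 0.22},
    {"x": 0, "y": 0, "z": 0, "twist": 0, "fingers": 0.3},
    {"x": 0, "y": 0, "z": 0, "twist": 0, "fingers": 0.5},
    {"x": 0, "y": 0, "z": 0, "twist": 0, "fingers": 0.6},
    {"x": 0, "y": 0, "z": 0, "twist": 0, "fingers": 0.6},
    {"x": 0, "y": 0, "z": 15, "twist": 0, "fingers": 0.6},
    {"x": 0, "y": 0, "z": 40, "twist": 0, "fingers": 0.6},
    {"x": 0, "y": 0, "z": 70, "twist": 0, "fingers": 0.6},
    {"x": 0, "y": 0, "z": 100, "twist": 0, "fingers": 0.6},
    {"x": 0, "y": 0, "z": 130, "twist": 0, "fingers": 0.6},
  ],
)

```text
time: 23.0
ee_pos: [0.5125, -0.2571, 0.2553]
tcp_rot: [32.5, 89.6, -71.2]
wrist_force: [1.6, 0.2, 0.8]
opening: 0.0511
```

Run:
```python
from h import *
q=np.load("pan.npy")+[.0013,.002,0]
L=[(a,b,.068) for a in(-.06,.06) for b in(-.038,.038)]+[(a,b,.168) for a in(-.008,.008) for b in(-.025,.025)]
W=cam("wrist"); save(W,"w22",None,1.5,proj(W,st(q,L)))
S=cam("scene"); save(S,"s22",(120,110,250,250),5)
T=cam("top"); save(T,"t22",(270,130,400,250),5)
go((.5688,.3877,.32),82.77)
```

```text
t 23.15 pos [ 0.5134 -0.2575  0.256 ] F [ 1.1 -0.4  0.3] jaw -13.73 tilt [ 0.006 -0.009 -1.   ] q [-26.5   8.7  17.6  98.4  -0.3  77.2] op 0.0511
delta mm [ 55.4 645.2  64. ] twist -83.5
```

View pics/w22.png

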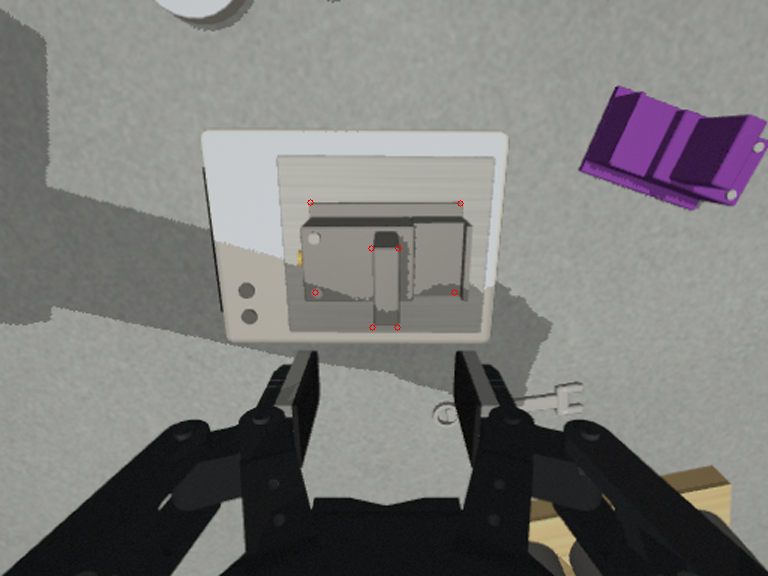

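View pics/s22.png

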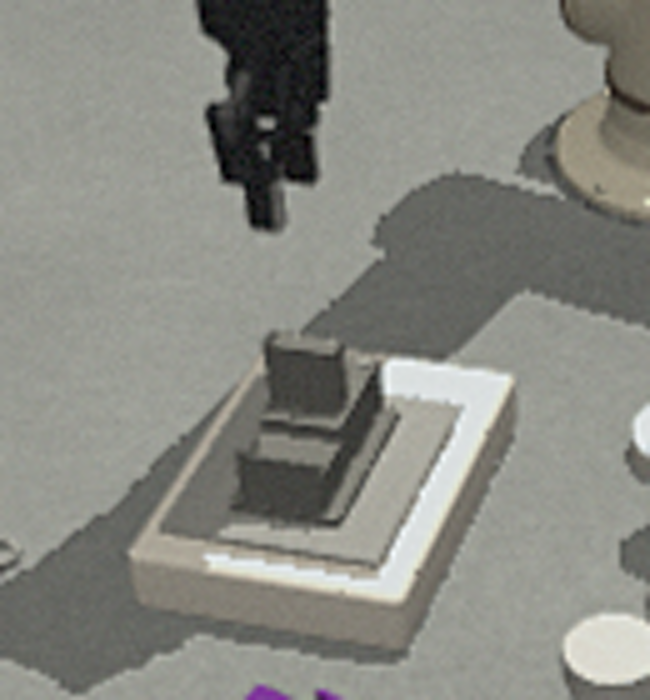

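Call:
jog_arm(
  deltas=[
    {"x": 0, "y": 20, "z": 20, "twist": 0, "fingers": 0.6},
    {"x": 0, "y": 50, "z": 40, "twist": 4, "fingers": 0.6},
    {"x": 0, "y": 85, "z": 60, "twist": 8, "fingers": 0.6},
    {"x": 0, "y": 120, "z": 74, "twist": 14, "fingers": 0.6},
    {"x": 0, "y": 155, "z": 74, "twist": 20, "fingers": 0.6},
    {"x": 0, "y": 190, "z": 74, "twist": 26, "fingers": 0.6},
    {"x": 0, "y": 225, "z": 74, "twist": 32, "fingers": 0.6},
    {"x": 0, "y": 260, "z": 74, "twist": 38, "fingers": 0.6},
    {"x": 0, "y": 295, "z": 74, "twist": 44, "fingers": 0.6},
    {"x": 0, "y": 330, "z": 74, "twist": 50, "fingers": 0.6},
  ],
)

```text
time: 24.15
ee_pos: [0.513, 0.0739, 0.3297]
tcp_rot: [45.3, 89.5, -8.2]
wrist_force: [1.1, 0.5, -0.2]
opening: 0.0512
```

Run:
```python
from h import *
go((.5688,.3877,.32),82.77)
```

```text
t 24.15 pos [0.513  0.0739 0.3297] F [ 1.1  0.5 -0.2] jaw 36.51 tilt [ 0.009 -0.001 -1.   ] q [  8.3   3.9  20.9 106.4  -0.2  61.8] op 0.0512
delta mm [ 55.8 313.8  -9.7] twist 46.26
```

Call:
jog_arm(
  deltas=[
    {"x": 4, "y": 30, "z": 0, "twist": 6, "fingers": 0.6},
    {"x": 8, "y": 65, "z": 0, "twist": 12, "fingers": 0.6},
    {"x": 14, "y": 100, "z": 0, "twist": 18, "fingers": 0.6},
    {"x": 20, "y": 135, "z": 0, "twist": 24, "fingers": 0.6},
    {"x": 28, "y": 170, "z": 0, "twist": 30, "fingers": 0.6},
    {"x": 36, "y": 205, "z": 0, "twist": 36, "fingers": 0.6},
    {"x": 44, "y": 240, "z": 0, "twist": 42, "fingers": 0.6},
    {"x": 50, "y": 275, "z": 0, "twist": 46, "fingers": 0.6},
    {"x": 56, "y": 305, "z": -4, "twist": 46, "fingers": 0.6},
    {"x": 56, "y": 314, "z": -8, "twist": 46, "fingers": 0.6},
  ],
)

```text
time: 25.15
ee_pos: [0.5691, 0.3906, 0.3188]
tcp_rot: [50.1, 89.6, 42.7]
wrist_force: [0.4, -0.0, 0.4]
opening: 0.051
```

Call:
jog_arm(
  deltas=[
    {"x": 0, "y": 0, "z": 0, "twist": 0, "fingers": 0.6},
    {"x": 0, "y": 0, "z": 0, "twist": 0, "fingers": 0.6},
  ],
)

```text
time: 25.35
ee_pos: [0.5689, 0.39, 0.3181]
tcp_rot: [50.8, 89.7, 43.4]
wrist_force: [-0.3, -0.4, -0.1]
opening: 0.051
```

Run:
```python
from h import *
go((.5688,.3877,.244),82.77)
W=cam("wrist"); save(W,"w24",None,1.5)
```

```text
t 25.35 pos [0.5689 0.39   0.3181] F [-0.3 -0.4 -0.1] jaw 82.62 tilt [ 0.003  0.003 -1.   ] q [ 34.4  32.5  55.9 113.1   0.   41.8] op 0.051
delta mm [ -0.1  -2.3 -74.1] twist 0.15
```

View pics/w24.png

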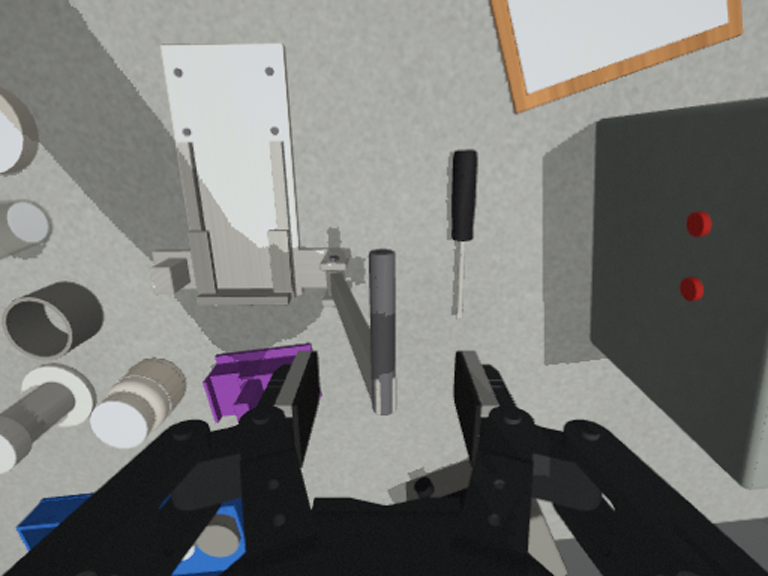

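Call:
jog_arm(
  deltas=[
    {"x": 0, "y": -2, "z": -20, "twist": 0, "fingers": 0.6},
    {"x": 0, "y": -3, "z": -40, "twist": 0, "fingers": 0.6},
    {"x": 0, "y": -3, "z": -60, "twist": 0, "fingers": 0.6},
    {"x": 0, "y": -3, "z": -78, "twist": 0, "fingers": 0.6},
    {"x": 0, "y": -3, "z": -78, "twist": 0, "fingers": 0.6},
    {"x": 0, "y": -3, "z": -78, "twist": 0, "fingers": 0.5},
    {"x": 0, "y": -3, "z": -78, "twist": 0, "fingers": 0.3},
    {"x": 0, "y": -3, "z": -78, "twist": 0, "fingers": 0.1},
    {"x": 0, "y": -3, "z": -78, "twist": 0, "fingers": 0},
    {"x": 0, "y": -3, "z": -78, "twist": 0, "fingers": 0},
  ],
  grip_force=45,
)

```text
time: 26.4
ee_pos: [0.5693, 0.3868, 0.2426]
tcp_rot: [45.8, 89.5, 38.4]
wrist_force: [-0.4, -0.8, 6.0]
opening: 0.0125
```

Call:
jog_arm(
  deltas=[
    {"x": 0, "y": 0, "z": 0, "twist": 0, "fingers": 0},
    {"x": 0, "y": 0, "z": 0, "twist": 0, "fingers": 0},
  ],
)

```text
time: 26.6
ee_pos: [0.5693, 0.3868, 0.2427]
tcp_rot: [45.2, 89.5, 37.8]
wrist_force: [-0.5, -0.6, 1.4]
opening: 0.0124
```

```bash
cat >> h.py <<'E'
def arc2(th0,ths,a=-0.12625):
    for t in ths:
        y=210*(np.cos(th0)-np.cos(t)); print(round(t,2),[round(float(-np.sin(a)*y),1),round(float(np.cos(a)*y),1),round(float(210*(np.sin(t)-np.sin(th0))),1)])
E
python3 - <<'E'
from h import *
p=np.load("stand2.npy"); o=bot.get_obs(); go((.5688,.3877,.244),82.77)
yh=st((0,0,p[2]),(0,1,0))[0]; d=o["ee_pos"]-st(p,(.025,.105,.058))[0]; th=np.arccos(-(d@yh)/.21); print(th)
arc2(th,np.arange(1,11)*-.08+th)
W=cam("wrist"); save(W,"w25",None,1.2)
E
```

```text
t 26.6 pos [0.5693 0.3868 0.2427] F [-0.5 -0.6  1.4] jaw 82.61 tilt [ 0.007  0.005 -1.   ] q [ 34.2  26.   37.6 101.2   0.   41.6] op 0.0124
delta mm [-0.5  0.9  1.3] twist 0.16
1.8060664002757338
1.73 [-2.1, -16.3, 3.3]
1.65 [-4.2, -32.9, 5.2]
1.57 [-6.3, -49.5, 5.8]
1.49 [-8.4, -66.2, 5.0]
1.41 [-10.5, -82.7, 2.9]
1.33 [-12.6, -99.0, -0.5]
1.25 [-14.6, -115.0, -5.2]
1.17 [-16.6, -130.6, -11.2]
1.09 [-18.5, -145.6, -18.4]
1.01 [-20.3, -160.1, -26.8]
```

View pics/w25.png

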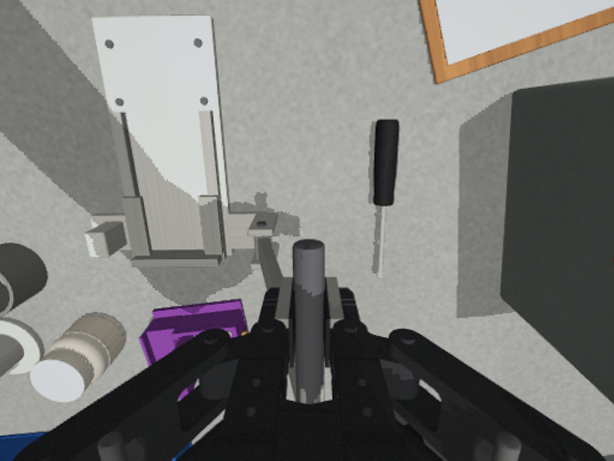

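Call:
jog_arm(
  deltas=[
    {"x": -2.1, "y": -16.3, "z": 3.3, "twist": 0, "fingers": 0},
    {"x": -4.2, "y": -32.9, "z": 5.2, "twist": 0, "fingers": 0},
    {"x": -6.3, "y": -49.5, "z": 5.8, "twist": 0, "fingers": 0},
    {"x": -8.4, "y": -66.2, "z": 5, "twist": 0, "fingers": 0},
    {"x": -10.5, "y": -82.7, "z": 2.9, "twist": 0, "fingers": 0},
    {"x": -12.6, "y": -99, "z": -0.5, "twist": 0, "fingers": 0},
    {"x": -14.6, "y": -115, "z": -5.2, "twist": 0, "fingers": 0},
    {"x": -16.6, "y": -130.6, "z": -11.2, "twist": 0, "fingers": 0},
    {"x": -16.6, "y": -130.6, "z": -11.2, "twist": 0, "fingers": 0},
    {"x": -16.6, "y": -130.6, "z": -11.2, "twist": 0, "fingers": 0},
  ],
)

```text
time: 27.65
ee_pos: [0.5533, 0.2552, 0.2327]
tcp_rot: [33.5, 89.4, 26.0]
wrist_force: [1.3, -5.1, 6.6]
opening: 0.0118
```

Run:
```python
from h import *
p=np.load("stand2.npy"); o=bot.get_obs(); go((.5688,.3877,.244),82.77)
yh=st((0,0,p[2]),(0,1,0))[0]; d=o["ee_pos"]-st(p,(.025,.105,.058))[0]; th=np.arccos(-(d@yh)/.21); print(th)
arc2(th,np.arange(1,15)*-.08+th)
```

```text
t 27.65 pos [0.5533 0.2552 0.2327] F [ 1.3 -5.1  6.6] jaw 82.53 tilt [ 0.009  0.004 -1.   ] q [24.8 13.  19.9 96.4  0.  32.2] op 0.0118
delta mm [ 15.5 132.5  11.3] twist 0.24
1.1611480577452893
1.08 [-1.9, -15.0, -7.3]
1.0 [-3.7, -29.4, -15.8]
0.92 [-5.5, -43.0, -25.4]
0.84 [-7.1, -55.9, -36.1]
0.76 [-8.6, -67.9, -47.8]
0.68 [-10.0, -78.9, -60.4]
0.6 [-11.3, -88.8, -73.9]
0.52 [-12.4, -97.7, -88.1]
0.44 [-13.4, -105.4, -103.0]
0.36 [-14.2, -111.9, -118.4]
0.28 [-14.9, -117.2, -134.4]
0.2 [-15.4, -121.2, -150.7]
0.12 [-15.7, -123.8, -167.2]
0.04 [-15.9, -125.2, -184.0]
```

Call:
jog_arm(
  deltas=[
    {"x": -1.9, "y": -15, "z": -7.3, "twist": 0, "fingers": 0},
    {"x": -3.7, "y": -29.4, "z": -15.8, "twist": 0, "fingers": 0},
    {"x": -5.5, "y": -43, "z": -25.4, "twist": 0, "fingers": 0},
    {"x": -7.1, "y": -55.9, "z": -36.1, "twist": 0, "fingers": 0},
    {"x": -8.6, "y": -67.9, "z": -47.8, "twist": 0, "fingers": 0},
    {"x": -10, "y": -78.9, "z": -60.4, "twist": 0, "fingers": 0},
    {"x": -11.3, "y": -88.8, "z": -73.9, "twist": 0, "fingers": 0},
    {"x": -12.4, "y": -97.7, "z": -88.1, "twist": 0, "fingers": 0},
    {"x": -12.4, "y": -97.7, "z": -88.1, "twist": 0, "fingers": 0},
    {"x": -12.4, "y": -97.7, "z": -88.1, "twist": 0, "fingers": 0},
  ],
)

```text
time: 28.65
ee_pos: [0.5414, 0.1569, 0.1443]
tcp_rot: [26.9, 89.4, 19.3]
wrist_force: [3.6, -3.3, -1.0]
opening: 0.0121
```

Run:
```python
from h import *
p=np.load("stand2.npy"); o=bot.get_obs(); go((.5688,.3877,.244),82.77)
yh=st((0,0,p[2]),(0,1,0))[0]; d=o["ee_pos"]-st(p,(.025,.105,.058))[0]; th=np.arccos(-(d@yh)/.21); print(th, np.arcsin((o["ee_pos"][2]+.018-.058)/.21))
arc2(th,np.r_[np.arange(1,8)*-.07+th,0])
S=cam("scene"); save(S,"s27",(270,120,400,250),5)
```

```text
t 28.65 pos [0.5414 0.1569 0.1443] F [ 3.6 -3.3 -1. ] jaw 82.48 tilt [ 0.01   0.003 -1.   ] q [16.1  5.4  1.5 85.6  0.  23.7] op 0.0121
delta mm [ 27.4 230.8  99.7] twist 0.29
0.5166554373304784 0.519712939835398
0.45 [-0.9, -6.8, -13.0]
0.38 [-1.6, -12.6, -26.5]
0.31 [-2.2, -17.5, -40.3]
0.24 [-2.7, -21.4, -54.5]
0.17 [-3.1, -24.3, -68.9]
0.1 [-3.3, -26.2, -83.5]
0.03 [-3.4, -27.1, -98.1]
0.0 [-3.5, -27.2, -103.7]
```

View pics/s27.png

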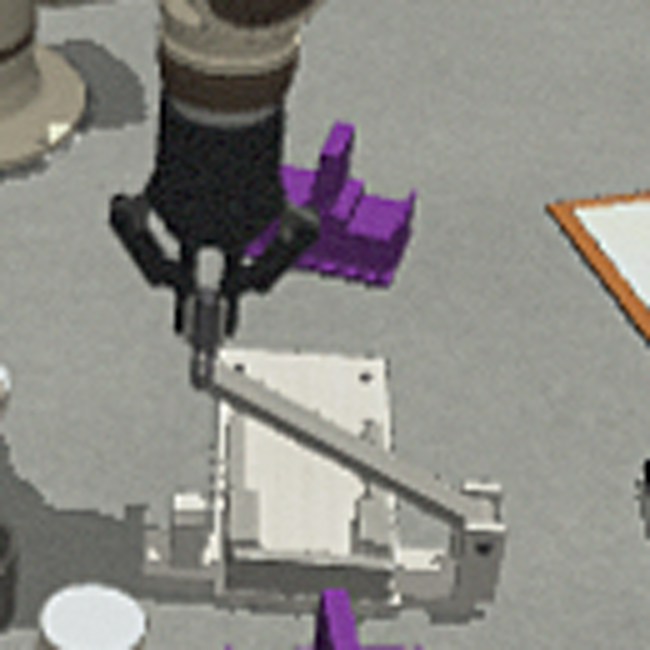

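Call:
jog_arm(
  deltas=[
    {"x": -0.9, "y": -6.8, "z": -13, "twist": 0, "fingers": 0},
    {"x": -1.6, "y": -12.6, "z": -26.5, "twist": 0, "fingers": 0},
    {"x": -2.2, "y": -17.5, "z": -40.3, "twist": 0, "fingers": 0},
    {"x": -2.7, "y": -21.4, "z": -54.5, "twist": 0, "fingers": 0},
    {"x": -3.1, "y": -24.3, "z": -68.9, "twist": 0, "fingers": 0},
    {"x": -3.3, "y": -26.2, "z": -83.5, "twist": 0, "fingers": 0},
    {"x": -3.4, "y": -27.1, "z": -94, "twist": 0, "fingers": 0},
    {"x": -3.5, "y": -27.2, "z": -100, "twist": 0, "fingers": 0},
    {"x": -3.5, "y": -27.2, "z": -100, "twist": 0, "fingers": 0},
    {"x": -3.5, "y": -27.2, "z": -100, "twist": 0, "fingers": 0},
  ],
)

```text
time: 29.7
ee_pos: [0.5381, 0.1296, 0.0438]
tcp_rot: [22.4, 89.4, 14.9]
wrist_force: [4.4, -3.2, -2.0]
opening: 0.012
```

Call:
jog_arm(
  deltas=[
    {"x": 0, "y": 0, "z": -2, "twist": 0, "fingers": 0},
    {"x": 0, "y": 0, "z": -4, "twist": 0, "fingers": 0},
    {"x": 0, "y": 0, "z": -4, "twist": 0, "fingers": 0},
  ],
)

```text
time: 30.0
ee_pos: [0.5381, 0.1295, 0.0394]
tcp_rot: [21.7, 89.4, 14.2]
wrist_force: [3.4, -3.1, -0.8]
opening: 0.0118
```

Call:
jog_arm(
  deltas=[
    {"x": 0, "y": 0, "z": -1, "twist": 0, "fingers": 0},
    {"x": 0, "y": 0, "z": -2, "twist": 0, "fingers": 0},
    {"x": 0, "y": 0, "z": -2, "twist": 0, "fingers": 0},
  ],
)

```text
time: 30.3
ee_pos: [0.5381, 0.1294, 0.0373]
tcp_rot: [20.0, 89.4, 12.5]
wrist_force: [2.8, -3.6, 0.9]
opening: 0.012
```

Run:
```python
from h import *
p=np.load("stand2.npy")
W=cam("wrist"); save(W,"w30",None,1.5)
S=cam("scene"); save(S,"s30",(270,120,400,250),5)
print(bot.get_obs()["wrist_force"])
```

```text
[ 2.92454348 -3.55367581  0.80464366]
```

View pics/s30.png

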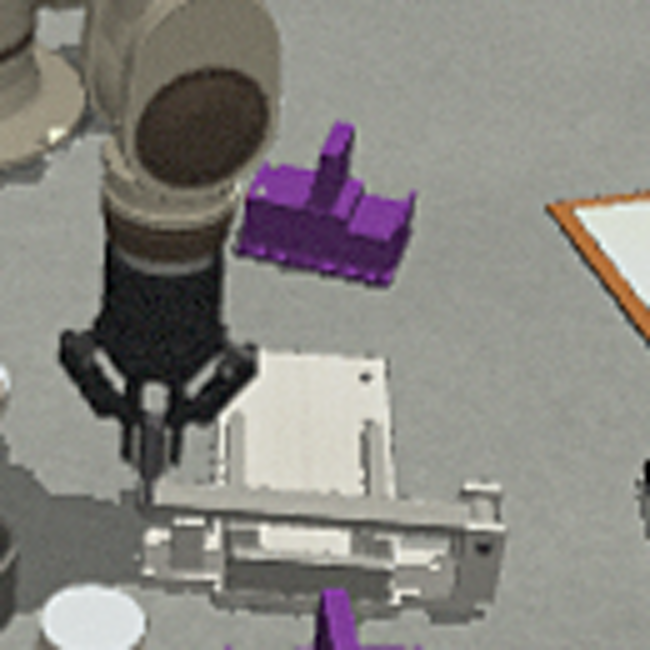

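View pics/w30.png

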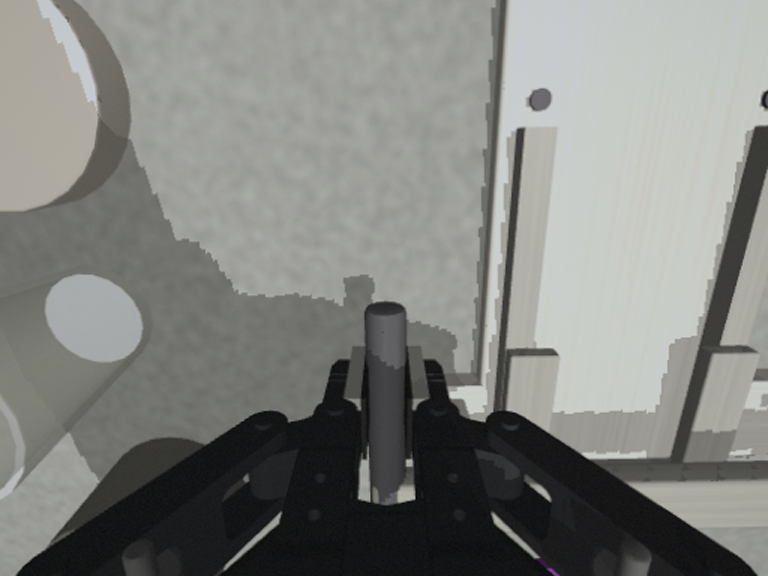

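Call:
jog_arm(
  deltas=[
    {"x": 0, "y": 0, "z": -1, "twist": 0, "fingers": 0},
    {"x": 0, "y": 0, "z": -2, "twist": 0, "fingers": 0},
    {"x": 0, "y": 0, "z": -3, "twist": 0, "fingers": 0},
    {"x": 0, "y": 0, "z": -3, "twist": 0, "fingers": 0},
  ],
)

```text
time: 30.8
ee_pos: [0.5384, 0.1295, 0.0369]
tcp_rot: [19.8, 89.3, 12.3]
wrist_force: [-6.7, -5.0, 22.8]
opening: 0.0121
```

Call:
jog_arm(
  deltas=[
    {"x": 0, "y": 0, "z": 0, "twist": 0, "fingers": 0},
    {"x": 0, "y": 0, "z": 0, "twist": 0, "fingers": 0.3},
    {"x": 0, "y": 0, "z": 0, "twist": 0, "fingers": 0.6},
    {"x": 0, "y": 0, "z": 0, "twist": 0, "fingers": 0.6},
    {"x": 0, "y": 0, "z": 20, "twist": 0, "fingers": 0.6},
    {"x": 0, "y": 0, "z": 50, "twist": 0, "fingers": 0.6},
    {"x": 0, "y": 0, "z": 90, "twist": 0, "fingers": 0.6},
    {"x": 0, "y": 0, "z": 130, "twist": 0, "fingers": 0.6},
    {"x": 0, "y": 0, "z": 170, "twist": 0, "fingers": 0.6},
    {"x": -20, "y": 0, "z": 200, "twist": 0, "fingers": 0.6},
  ],
)

```text
time: 31.8
ee_pos: [0.5193, 0.1297, 0.2385]
tcp_rot: [21.2, 89.3, 13.6]
wrist_force: [0.4, -0.1, 0.0]
opening: 0.0514
```

Call:
jog_arm(
  deltas=[
    {"x": -40, "y": -20, "z": 20, "twist": 0, "fingers": 0.6},
    {"x": -80, "y": -40, "z": 20, "twist": 0, "fingers": 0.6},
    {"x": -120, "y": -60, "z": 20, "twist": 0, "fingers": 0.6},
    {"x": -150, "y": -80, "z": 20, "twist": 0, "fingers": 0.6},
    {"x": -150, "y": -80, "z": 20, "twist": 0, "fingers": 0.6},
    {"x": -150, "y": -80, "z": 20, "twist": 0, "fingers": 0.6},
  ],
)

```text
time: 32.4
ee_pos: [0.3691, 0.0496, 0.2588]
tcp_rot: [21.8, 89.2, 14.2]
wrist_force: [0.8, -0.1, 0.0]
opening: 0.0513
```

Run:
```python
from h import *
p=np.load("stand.npy"); q=np.load("pan.npy")
S=cam("scene"); save(S,"s31",None,1.5)
T=cam("top"); save(T,"t31",None,1.5)
# bar angle from scene image vs the image at start
a=cv2.imread("pics/scene0.png")[180:260,285:385].astype(int); b=S["image"][180:260,285:385,::-1].astype(int)
cv2.imwrite("pics/cmp.png",cv2.resize(np.hstack([a,b]).astype(np.uint8),None,fx=4,fy=4,interpolation=cv2.INTER_CUBIC))
print(bot.get_obs()["wrist_force"],bot.get_obs()["time"])
```

```text
[ 0.30956371  0.31046371 -0.49573929] 32.5
```

View pics/s31.png

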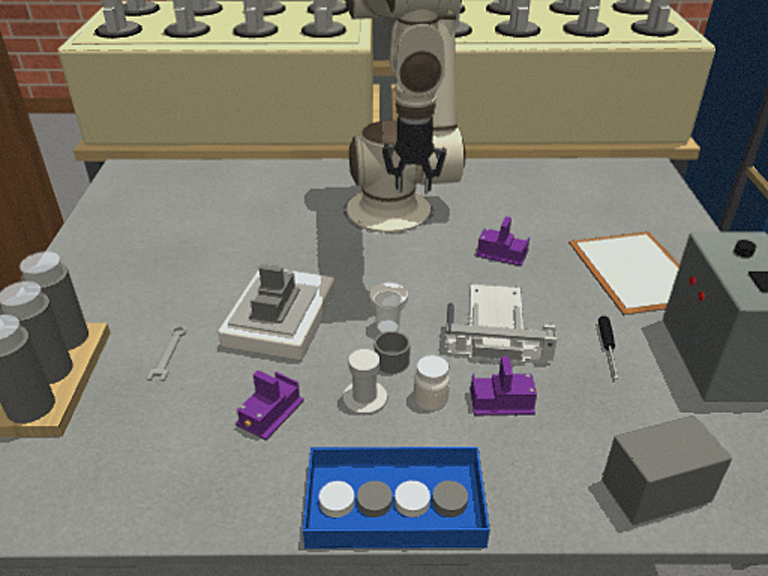

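View pics/cmp.png

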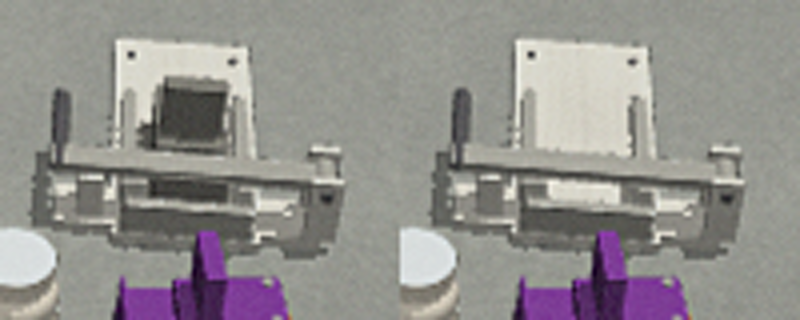

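View pics/t31.png

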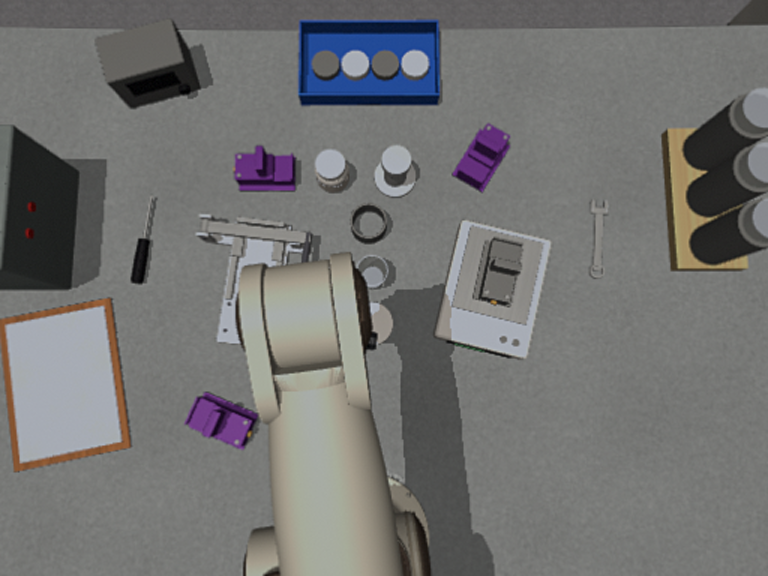

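```bash
python3 -c "
from workcell import ticket; print(ticket.job_done())"
```

```text
the job is handed in; nothing more can be done
None
```

The grey cell is on the balance pan, upright and in the middle, and the hold-down bar is fully down on the empty stand. I handed the job in at about 32.5 s; no verdict is reported.

**What I did**
1. Swung the bar up to about 1.8 rad, past upright.
2. Gripped the cell by its ridge and slid it about 90 mm forward, which put it clear of the lips.
3. Lifted it level, carried it over the bench items and lowered it to a light contact of about 5 N before letting go.
4. Swung the bar back down until it stopped on the rest post (23 N up on the tool), then released it and moved the arm well clear.

**Last checks**
- **Cell:** the wrist picture after release put it within a few mm of the pan centre and aligned with the pan.
- **Bar:** it looks the same in the scene camera as it did at the start.
- **Other items:** none appear to have moved in the final scene and top pictures. The end cap and part of the stand were hidden by the arm in the top view only.

**What went wrong or disagreed**
- **Fingertips:** they sat about 7 mm behind the reported TCP, not 17 mm ahead of it as stated. My first two grasps of the rod failed because of this: one closed on top of it, and the other slipped off with the bar part-way up at about 0.4 rad. I corrected the height and the third grasp held.
- **Cameras:** the top and scene cameras disagreed with the wrist view by about 3 mm at the stand. I used the wrist view there.

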